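Open the pastry warmer's steam vent with the oven hook

TASK

The pastry warmer is hot and its steam vent is shut: take the oven hook, reach over the glass guard, drop the bent end into the red eye and draw it towards the guard, past where the slide first stops, until its draw link is fully home, then keep a steady pull of about 12 N on it for a good second so that the seal beds. Never load the eye or any part of the warmer with 15 N, or it bends, keep the hand off the warmer, do not disturb the buns and the other loose things, and hang the hook back in its stand as you found it.

Things in the scene. Friction and masses are not known exactly. Their poses are not given: they have to be found in the camera images.
- warmer: Steel counter-top pastry warmer, fixed, hot: 340 (its x) x 360 (its y) mm. Origin under its centre on the bench; its -x side faces the robot, its yaw varies. Deck 75 mm above the bench. The vent housing, 240 x 70 mm, stands on the deck's +y side, its top 97 mm above the bench, under the red eye.
- guard_top (a point): Middle of the top edge of the warmer's glass guard: an upright wall 340 mm long (along the warmer's y), 16 mm thick, its top 178 mm above the bench, 152 mm in front (-x) of the warmer's centre.
- vent_eye (a point): Centre of the vent's red eye: a level ring of 6 mm bar, 24 mm clear inside, its centre 127 mm above the bench, on a 7 mm post under its rim on the guard side, 91 to 125 mm behind the guard's middle plane at the start. Axes as the warmer's; it is drawn along the warmer's -x and stays where it is left. It slides with about 2.5 N, 18 to 36 mm (differs each time) to a first stop.
- vent_link (a joint): Further travel of the eye on its draw link, m: 0 slack, 0.006 fully home. Once the slide is at its first stop, a firmer pull of about 7 N draws the link, which wedges the vent blade on its seal, to a solid stop. There is no click: the pull just rises there. Over 15 N bends it.
- hook: The oven hook, loose, about 0.19 kg: an 8 mm steel rod bent square. Origin at its wooden handle's centre on the rod's axis; x along the rod from handle to bend, z up as it hangs in its stand. The leg hangs down (-z) at x = +170 mm, ending 102 mm below the rod's axis. A 16 mm ball ends the tail at x = -90 mm. It balances about 42 mm in front of the handle's centre.
- hook_grip (a point): Centre of the hook's wooden handle, where it is grasped: 110 mm long, 18 mm wide (y), 24 mm high (z), axes as the hook's.
- hook_tip (a point): The lower end of the hook's leg.
- stand: The hook's fixed stand, left or right of the warmer: wooden foot 200 (its x) x 100 mm, 10 mm thick, two steel posts 67 mm before and behind its centre, each 8 mm thick along x and ending in a V notch open to the top, 42 mm wide at its mouth, 21 mm deep. Origin under its centre on the bench.
- stand_seat (a point): Where the handle's centre lies when the hook hangs in the stand: on the line of the two notches, half-way between, 125 mm above the bench. The bare rod lies in the notches just before and behind the handle, the hook's x along the stand's x; 8 mm of play lengthwise each way.
- bun0: Bread bun on the deck, 76 mm wide, 43 mm high; origin under its centre. Leave it alone.
- bun1: As bun0.
- bun2: As bun0.
- tub: White lidded tub, 152 mm wide, 123 mm high, on the side of the warmer where the stand is not; origin under its centre. Leave it alone.
- scraper: Bench scraper lying flat, 80 x 120 mm, 16 mm high; origin under its centre. Leave it alone.
- nozzle: Steel piping nozzle standing on the bench, 34 mm wide, 50 mm high; origin under its centre. Leave it alone.
- shaker: Sugar shaker, 68 mm wide, 130 mm high; origin under its centre. Leave it alone.
Things that resemble listed ones, but are neither listed nor needed, are in the scene too. There is more than one size of the stand; the one meant has the size given above.

How it is judged:
On the way, in this order (a step that is already met when the one before it is completed fails the run):
1. the hook is lifted clear of its stand (z of hook_grip in the frame of stand above 0.16 m), for 0.1 s.
2. with the hook's end in the eye and the link fully home, the hook keeps pulling on it with more than 9 N for 0.8 s (value of joint vent_link above 0.0045 m and distance of vent_eye from where it was at the start of the episode above 0.018 m and horizontal distance between hook_tip and vent_eye below 0.018 m and contact force between hook and warmer above 9 N), for 0.8 s.
At the end, for the whole second after the job is handed in: The vent's eye has been drawn more than 18 mm and its link is within 1.5 mm of fully home; the hook hangs at rest in both notches of its stand, leg down and pointing as at the start (handle's centre within 12 mm sideways and 4 mm in height of the seat) (value of joint vent_link above 0.0045 m and distance of vent_eye from where it was at the start of the episode above 0.018 m and horizontal distance between hook_grip and stand_seat below 0.012 m and z of hook_grip in the frame of stand_seat between -0.004 and 0.004 m and x of hook_tip in the frame of stand above 0.15 m and z of hook_tip in the frame of stand below 0.04 m and linear speed of hook below 0.02 m/s and angular speed of hook below 0.2 rad/s); the robot touches nothing.
It fails at once if the hook presses on any part of the warmer, its eye or its guard with more than 15 N (contact force between hook and warmer above 15 N).
It fails at once if the hand or arm touches the hot warmer (contact force between any of the fingers, the arm and warmer above 0.5 N).
It fails at once if a bun is shifted by more than 15 mm (distance of any of bun0, bun1, bun2 from where it was at the start of the episode above 0.015 m).
It fails at once if the tub, scraper, nozzle or shaker is shifted by more than 20 mm (distance of any of tub, scraper, nozzle, shaker from where it was at the start of the episode above 0.02 m).
It also fails if it takes over 69 s, if anything falls off the work surface, if the arm or the gripper's body presses on something with over 40 N, if the wrist force passes 120 N, or if a joint passes its speed limit or range.

ROBOT

A 6-joint arm with a two-finger parallel gripper is mounted at the origin on the work surface. World frame = base frame: x ahead of the robot, y to its left, z up, the work surface at z = 0. Lengths are in m, angles in rad, forces in N, time in s.
With the tool pointing down it reaches from about 0.3 to 0.85 m from the base axis. Payload 5.4 kg.
Tool frame: the origin (TCP) lies between the finger pads; the fingertips stand 22 mm ahead of it and the grasp point (between the pads) lies 3 mm ahead of it; z points along the fingers, y is the direction in which the jaws open and shut (so a half turn about z gives the same grasp; the last joint's range is limited). The gripper opens to 85 mm and grips with 20 to 120 N. Pads are 22 mm wide; open, the fingers measure 114 mm over their backs; the gripper's body (76 mm by 85 mm) begins 54 mm behind the grasp point. The pads swing forward as they close: fully open they stand 13 mm farther back than shut.
Start: joints at [0.96, 0.158, 1.597, -0, 1.386, -0.21], TCP at [0.224, 0.529, 0.253] pointing down, gripper open.
Joint ranges: [-2.91, 2.91], [-0.94, 2.29], [0.18, 2.7], [-1.29, 4.43], [0.17, 2.64], [-3, 3]. Speed limits (rad/s): [2.57, 2.57, 3.14, 3.14, 3.14, 3.14].

INTERFACE

Orientations are given as a unit quaternion [x, y, z, w].
In Python, from bench import get_state, read_camera, calibration, close_job, boxes_of, masks_of, mark_of gives the robot as it stands. The module is installed in compiled form; this text tells all that it offers.
- The arm moves only by the tool play_rows, never from a script. Its argument "motion" is a list of rows, each a list of 3 entries, a list of its own where there are three numbers: the shift along the world's x, y, z in m, then the turn about the world's z in degrees, then the finger opening in m, from 0 to 0.0854. In form: [[[x, y, z], yaw, grip], ...]. A call has 1 to 20 rows; each row shifts and turns the pose as measured when the row begins; what a row does not reach is not made up. A row lasts 1/12 s, in which the tool goes at most 41.7 mm and 7.16 degrees, less where a joint would pass 70% of its speed; a pose out of reach is approached as far as the arm can. A call with a gripper value outside its range is refused whole. The fingers move at their own pace and stop on an object; "force" is the grip in N (left out, the last holds). Time passes only in rows, so rows that do not move let the fingers close. It gives the time, the measured TCP pose, the force and the opening at its end, in the units of the state.
- get_state(): the state, without advancing time (a new reading comes with each control period).
- read_camera(name): name is "scene" or "top"; returns the picture (400x640x3 uint8, blue, green, red); there is no depth.
- calibration(name): a dict with "camera_matrix" (3x3 intrinsics, pixels), "rvec" (rotation vector, rad) and "tvec" (3), from world to camera coordinates, as OpenCV has them. Camera axes: x right, y down, z forward; pixel columns grow to the right and rows downward; lengths in m; the calibration is good to about 2 mm. A picture is of the moment at which its call begins. calibration takes no time and is no camera call.
- close_job(): hands the job in, once; it reports no verdict.
Trained networks look in the newest picture that a camera, given by its name, has taken for a name from the list of things; names that differ only in an ending like _2 or _b are one class to them, and where a whole thing is asked for, a point or a joint stands for the part that bears it (a point fixed in the world has none). Each returns a list of dicts, best first, with "p" (0 to 1); they miss things now and then, are a little off and sometimes report something else, mostly with a low value. They report only what shows in the picture. A call takes as long as a camera call. They do not tell look-alikes from the thing itself.
- boxes_of(camera, label): "box" ([left, top, right, bottom] in pixels, round what is visible of it).
- masks_of(camera, label): "region" (400x640 bool, what is visible of it) and "box" ([left, top, right, bottom] in pixels, round what is visible of it).
- mark_of(camera, label): "location" ([column, row] in pixels: a listed point, or the origin of a listed thing).
The state is a dict: "t": time; "qpos": joint angles; "joint_velocities": joint speeds; "tau": joint torques, N m; "eef_pos": TCP position; "eef_rot": TCP orientation; "ft_force": force on the tool from outside, world axes, zero at the start; "wrist_torque": the same for the moment, N m; "width": opening from 0.0 (shut) to 1.0 (fully open).
Only numpy, scipy, OpenCV 4.12 (cv2) and the standard library are available. Lean on these libraries where they do the work, as an engineer would, in place of code of your own. Each camera call takes 0.05 s, during which the arm holds its last target.

## Working session

There is one attempt and no reset: what is moved stays moved. The work goes in short steps, Python scripts to look and compute and a tool call to move; the robot and the scene stay as the last step left them, time stands still between calls to the robot, and variables do not carry over. Pictures are saved under pics/ and viewed, and the job is handed in when it is done.

Besides the shell and the picture viewer there is one more tool, called after "Request:" as name(argument=value, ...) on one line, values as JSON. play_rows: Moves the arm, as the interface text tells. Its arguments: {"type":"object","properties":{"motion":{"type":"array","items":{"type":"array"}},"force":{"type":"number"}},"required":["motion"]}

```bash
mkdir -p pics
cat > h.py <<'E'
import numpy as np, cv2
from bench import *
def P(cam):
    c=calibration(cam); K=np.array(c["camera_matrix"]);R=cv2.Rodrigues(np.array(c["rvec"],float))[0];t=np.array(c["tvec"],float).ravel()
    return K,R,t
def ray(cam,px):
    K,R,t=P(cam); d=R.T@np.linalg.inv(K)@np.array([px[0],px[1],1.]); return -R.T@t,d/np.linalg.norm(d)
def onz(cam,px,z):
    o,d=ray(cam,px); return o+d*(z-o[2])/d[2]
def tri(p1,p2,c1="scene",c2="top"):
    o1,d1=ray(c1,p1);o2,d2=ray(c2,p2)
    A=np.stack([d1,-d2],1); s=np.linalg.lstsq(A,o2-o1,rcond=None)[0]
    a=o1+s[0]*d1;b=o2+s[1]*d2
    return (a+b)/2,np.linalg.norm(a-b)
def proj(cam,X):
    c=calibration(cam); return cv2.projectPoints(np.atleast_2d(np.array(X,float)),np.array(c["rvec"],float),np.array(c["tvec"],float),np.array(c["camera_matrix"],float),None)[0].reshape(-1,2)
E
python3 - <<'E'
from h import *
np.set_printoptions(precision=4,suppress=True)
for c in("scene","top"):
    im=read_camera(c); cv2.imwrite(f"pics/{c}0.png",im)
    K,R,t=P(c); print(c,-R.T@t,K[0,0])
    for l in["warmer","guard_top","vent_eye","hook","hook_grip","hook_tip","stand","stand_seat","bun0","tub","scraper","nozzle","shaker"]:
        print(l,[(round(m["p"],2),np.round(m["location"],1).tolist()) for m in mark_of(c,l)][:4])
print(get_state())
E
```

```text
scene [1.2803 0.8055 0.823 ] 440.173396482902
warmer []
guard_top [(0.72, [335.2, 200.1])]
vent_eye [(0.48, [305.7, 232.8])]
hook [(0.93, [278.4, 169.3])]
hook_grip [(0.88, [276.8, 169.7])]
hook_tip [(0.72, [236.7, 207.7])]
stand [(0.8, [341.3, 183.1]), (0.75, [277.6, 197.7]), (0.67, [270.7, 178.2])]
stand_seat [(0.66, [274.9, 170.0]), (0.65, [345.5, 165.5]), (0.53, [266.9, 154.8]), (0.4, [271.0, 253.8])]
bun0 [(0.69, [274.3, 253.0]), (0.66, [308.1, 236.5]), (0.55, [271.5, 225.6])]
tub [(0.59, [436.7, 292.9])]
scraper []
nozzle [(0.65, [394.4, 258.1])]
shaker [(0.56, [235.7, 191.6])]
top [ 0.3047 -0.0539  1.6416] 477.8422347062957
warmer [(0.58, [308.9, 162.8])]
guard_top [(0.85, [301.5, 199.1])]
vent_eye [(0.4, [264.9, 166.7])]
hook [(0.81, [415.0, 214.3])]
hook_grip [(0.56, [414.6, 214.3]), (0.2, [412.7, 215.3])]
hook_tip [(0.71, [407.6, 165.7])]
stand [(0.82, [389.1, 299.3]), (0.69, [406.5, 217.8]), (0.65, [301.7, 198.9]), (0.64, [456.6, 245.4])]
stand_seat [(0.96, [411.5, 213.0]), (0.8, [460.4, 240.4]), (0.57, [394.0, 300.3])]
bun0 [(0.96, [309.9, 176.1]), (0.73, [341.0, 164.1]), (0.55, [309.7, 139.1])]
tub [(0.6, [210.8, 224.9])]
scraper [(0.73, [360.0, 245.7])]
nozzle [(0.58, [259.4, 235.5]), (0.25, [309.4, 178.1])]
shaker [(0.7, [444.4, 189.5])]
{'t': 1.4, 'qpos': array([ 0.9599,  0.1584,  1.597 , -0.    ,  1.3862, -0.2101]), 'joint_velocities': array([-0.0005,  0.0006, -0.0007,  0.002 ,  0.0005,  0.0011]), 'tau': array([  0.    , -39.6006, -33.1695,  -0.0002,   0.0007,  -0.    ]), 'eef_pos': array([0.2243, 0.5294, 0.2533]), 'eef_rot': array([ 0.1991,  0.98  , -0.    ,  0.    ]), 'ft_force': array([ 0.4591, -0.1176, -0.5289]), 'wrist_torque': array([0.0827, 0.0038, 0.013 ]), 'width': 0.9974474482966972}
```

Run:
```python
import cv2
a=cv2.imread("pics/top0.png")[90:340,150:550];cv2.imwrite("pics/top0z.png",cv2.resize(a,None,fx=2,fy=2,interpolation=2))
a=cv2.imread("pics/scene0.png")[120:340,180:480];cv2.imwrite("pics/scene0z.png",cv2.resize(a,None,fx=2.6,fy=2.6,interpolation=2))
```

```text
(no output)
```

View pics/top0z.png

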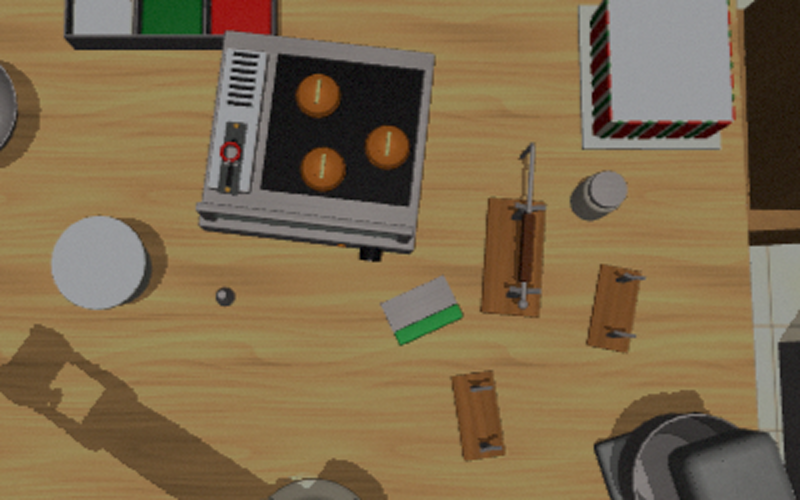

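View pics/scene0z.png

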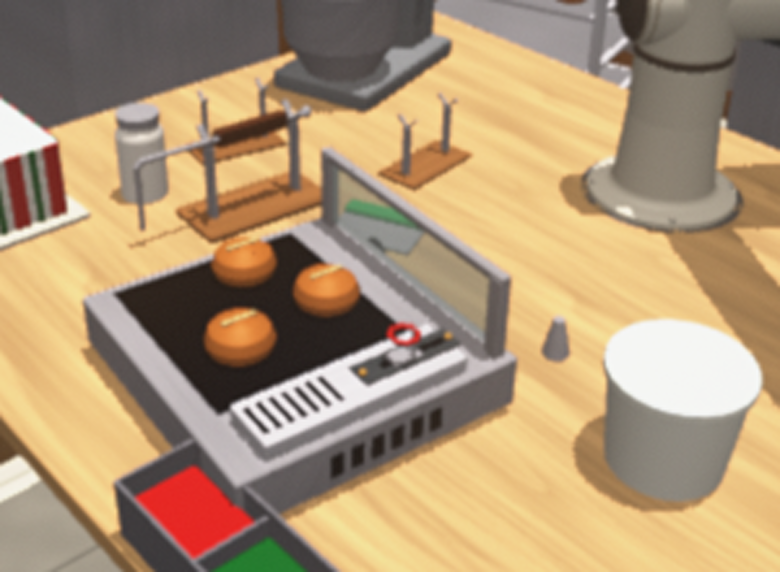

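View pics/top0.png

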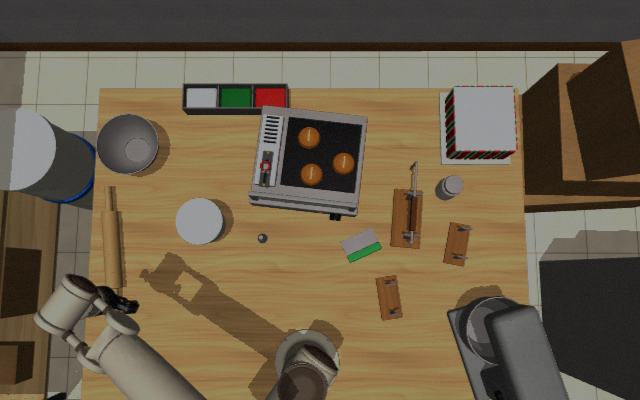

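View pics/scene0.png

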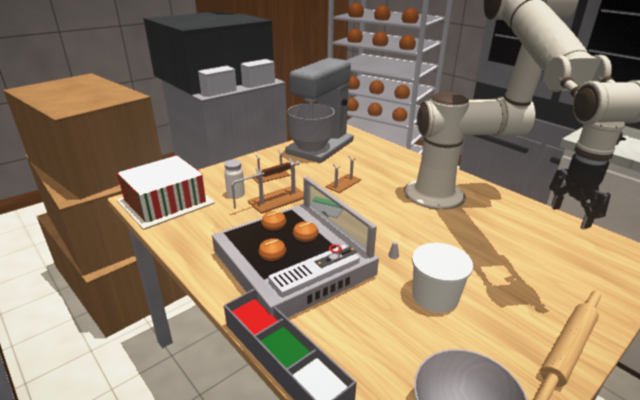

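Run:
```python
from h import *
np.set_printoptions(precision=4,suppress=True)
def red(f,box):
    im=cv2.imread(f).astype(int);b,g,r=im[...,0],im[...,1],im[...,2]
    m=((r>130)&(g<90)&(b<90)).astype(np.uint8)
    x0,y0,x1,y1=box; z=np.zeros_like(m); z[y0:y1,x0:x1]=m[y0:y1,x0:x1]
    p=np.argwhere(z)[:,::-1]; print(f,len(p),p.min(0),p.max(0),(p.min(0)+p.max(0))/2,p.mean(0)); return (p.min(0)+p.max(0))/2
t=red("pics/top0.png",(250,150,280,182)); s=red("pics/scene0.png",(320,235,350,262))
print("eye",tri(s,t), onz("top",t,.127))
print("grip",tri([276.8,169.7],[414.6,214.3]),onz("top",[414.6,214.3],.125),onz("scene",[276.8,169.7],.125))
print("tip",tri([236.7,207.7],[407.6,165.7]))
print("guard",tri([335.2,200.1],[301.5,199.1]), onz("top",[301.5,199.1],.178))
print("seat",tri([274.9,170.0],[411.5,213]))
for n,p in dict(tub=(210.8,224.9),shaker=(444.4,189.5),nozzle=(259.4,235.5),scr=(360,245.7),stand=(406.5,217.8)).items(): print(n,onz("top",p,0))
```

```text
pics/top0.png 24 [260 161] [269 170] [264.5 165.5] [263.9167 165.0417]
pics/scene0.png 49 [329 244] [341 252] [335. 248.] [334.6531 248.1224]
eye (array([0.638 , 0.134 , 0.1256]), np.float64(0.0007260117518465925)) [0.6374 0.1341 0.127 ]
grip (array([ 0.4785, -0.3474,  0.1178]), np.float64(0.004965282931458017)) [ 0.4796 -0.3477  0.125 ] [ 0.4855 -0.3333  0.125 ]
tip (array([ 0.6553, -0.3431,  0.0326]), np.float64(0.006763147159417925))
guard (array([0.5227, 0.0102, 0.1712]), np.float64(0.004038109261144155)) [0.5203 0.0113 0.178 ]
seat (array([ 0.486 , -0.3402,  0.1208]), np.float64(0.004582265881097276))
tub [0.456  0.3318 0.    ]
shaker [ 0.581  -0.4773  0.    ]
nozzle [0.4197 0.1633 0.    ]
scr [ 0.3854 -0.1825  0.    ]
stand [ 0.4818 -0.3437  0.    ]
```

Run:
```python
from h import *
np.set_printoptions(precision=4,suppress=True)
# upscale crops for accurate picks
im=cv2.imread("pics/top0.png")
def dots(im,cam,pts,col,s,off):
    for p in proj(cam,pts):
        cv2.circle(im,tuple(int(v) for v in (p-off+.5)*s),2,col,-1)
def rot(a): return np.array([[np.cos(a),-np.sin(a),0],[np.sin(a),np.cos(a),0],[0,0,1]])
g=np.array([.521,.011,0]); 
a=np.radians(-5.5)
W=g+rot(a)@[.152,0,0]; print(W)
wp=[W+rot(a)@np.array(v) for v in [(-.17,-.18,.075),(.17,-.18,.075),(.17,.18,.075),(-.17,.18,.075)]]
gp=[W+rot(a)@np.array(v) for v in [(-.16,-.17,.178),(-.144,-.17,.178),(-.16,.17,.178),(-.144,.17,.178)]]
# hook
ball=onz("top",(411,241),.125);bend=onz("top",(415.7,163),.125);print(ball,bend,bend-ball,np.degrees(np.arctan2(bend[1]-ball[1],bend[0]-ball[0])))
h=np.arctan2(bend[1]-ball[1],bend[0]-ball[0]); C=(ball*170+bend*90)/260; print("C",C)
hp=[C+rot(h)@np.array(v) for v in [(-.09,0,0),(-.055,0,0),(.055,0,0),(.17,0,0),(.17,0,-.102),(0,0,0)]]
for cam,off,wh,s in(("top",np.array([240,95]),(200,160),4),("scene",np.array([205,145]),(200,150),4)):
    im=cv2.imread(f"pics/{cam}0.png")[off[1]:off[1]+wh[1],off[0]:off[0]+wh[0]]
    im=cv2.resize(im,None,fx=s,fy=s,interpolation=2)
    dots(im,cam,wp,(255,255,0),s,off);dots(im,cam,gp,(255,0,255),s,off);dots(im,cam,hp,(0,255,0),s,off)
    cv2.imwrite(f"pics/{cam}_ov1.png",im[:600,:800])
```

```text
[ 0.6723 -0.0036  0.    ]
[ 0.3944 -0.3344  0.125 ] [ 0.6467 -0.355   0.125 ] [ 0.2523 -0.0206  0.    ] -4.66385316549525
C [ 0.4817 -0.3415  0.125 ]
```

View pics/top_ov1.png

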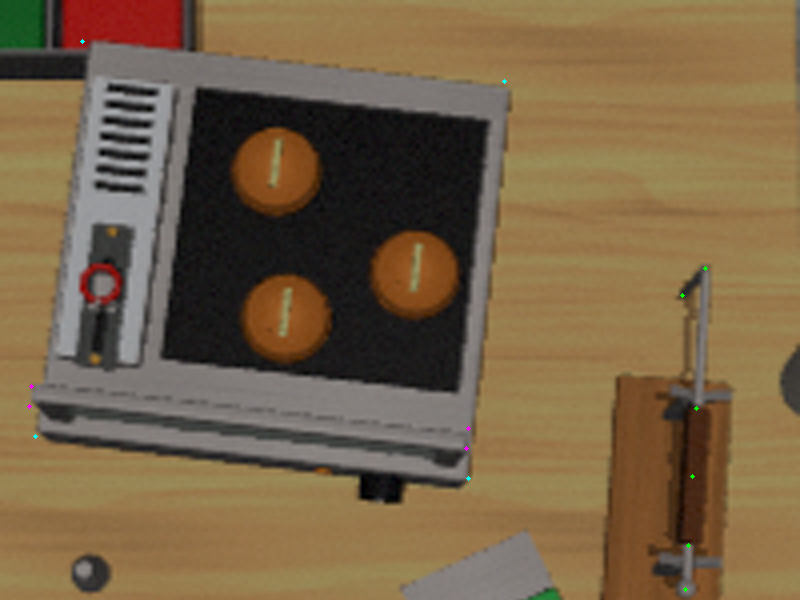

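View pics/scene_ov1.png

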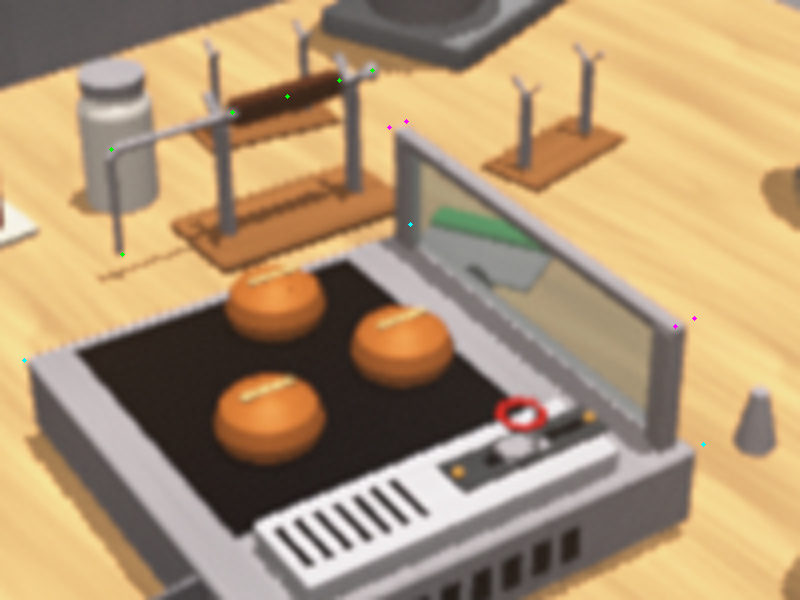

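Request:
play_rows(motion=[[[0.011, -0.039, 0], 0, 0.0854], [[0.011, -0.039, 0], 0, 0.0854], [[0.011, -0.039, 0], 0, 0.0854], [[0.011, -0.039, 0], 0, 0.0854], [[0.011, -0.039, 0], 0, 0.0854], [[0.011, -0.039, 0], 0, 0.0854], [[0.011, -0.039, 0], 2, 0.0854], [[0.011, -0.039, 0], 2, 0.0854], [[0.011, -0.039, 0], 2, 0.0854], [[0.011, -0.039, 0], 2, 0.0854], [[0.011, -0.039, 0], 2, 0.0854], [[0.011, -0.039, 0], 2, 0.0854], [[0.011, -0.039, 0], 2, 0.0854], [[0.011, -0.039, 0], 2, 0.0854], [[0.011, -0.039, 0], 2, 0.0854], [[0.011, -0.039, 0], 0, 0.0854], [[0.011, -0.039, 0], 0, 0.0854], [[0.011, -0.039, 0], 0, 0.0854], [[0.011, -0.039, 0], 0, 0.0854], [[0.011, -0.039, 0], 0, 0.0854]])

```text
t: 3.07
eef_pos: [0.4402, -0.2711, 0.2545]
eef_rot: [0.03, 1.0, -0.0, 0.008]
ft_force: [0.7, 1.1, 0.2]
width: 0.999
```

Request:
play_rows(motion=[[[0.02, -0.035, 0], -1, 0.0854], [[0.02, -0.034, 0], 0, 0.0854], [[0, 0, 0], 0, 0.0854], [[0, 0, 0], 0, 0.0854]])

```text
t: 3.4
eef_pos: [0.4808, -0.3513, 0.2505]
eef_rot: [0.043, 0.999, -0.0, 0.007]
ft_force: [-0.1, 0.3, 0.4]
width: 0.998
```

Run:
```python
from h import *
np.set_printoptions(precision=4,suppress=True)
s=get_state();print(s["t"],s["eef_pos"],s["eef_rot"],s["qpos"],s["ft_force"])
for c in("top","scene"):
    im=read_camera(c);cv2.imwrite(f"pics/{c}1.png",im)
a=cv2.imread("pics/top1.png")[140:260,340:480];a=cv2.resize(a,None,fx=4,fy=4,interpolation=2)
b=cv2.imread("pics/scene1.png")[120:240,210:350];b=cv2.resize(b,None,fx=4,fy=4,interpolation=2)
cv2.imwrite("pics/s1.png",b);cv2.imwrite("pics/t1.png",a)
```

```text
3.4 [ 0.4808 -0.3513  0.2505] [ 0.0431  0.999  -0.0001  0.0066] [-0.8384  0.2047  1.5498  0.0095  1.3776 -2.3247] [-0.1448  0.2817  0.3567]
```

View pics/t1.png

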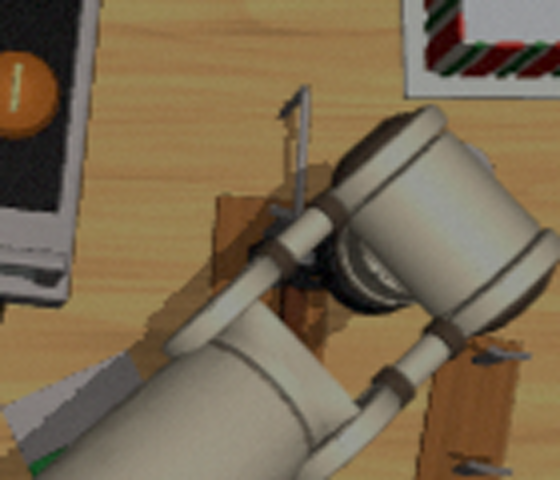

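View pics/s1.png

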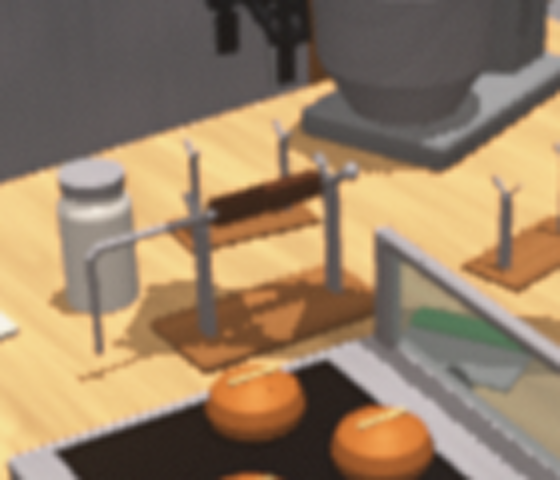

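Request:
play_rows(motion=[[[0, 0.007, -0.025], 0, 0.0854], [[0, 0.002, -0.03], 0, 0.0854], [[0, 0, -0.03], 0, 0.0854], [[0, 0, -0.02], 0, 0.0854], [[0, 0, -0.01], 0, 0.0854], [[0, 0, 0], 0, 0.0854]])

```text
t: 4.0
eef_pos: [0.4804, -0.3343, 0.1398]
eef_rot: [0.039, 0.999, -0.004, 0.011]
ft_force: [0.4, 0.6, 0.7]
width: 1.001
```

Request:
play_rows(motion=[[[0.001, -0.003, -0.006], 0, 0.0854], [[0.0, -0.002, -0.003], 0, 0.0854], [[0, 0, 0], 0, 0.0854]])

```text
t: 4.25
eef_pos: [0.4826, -0.3394, 0.1341]
eef_rot: [0.038, 0.999, -0.006, 0.013]
ft_force: [-0.3, -0.2, 0.6]
width: 0.999
```

Request:
play_rows(motion=[[[0, -0.002, -0.004], 0, 0.06], [[0.0, 0, -0.002], 0, 0.045], [[0, 0, 0], 0, 0.03], [[0, 0, 0], 0, 0.03]], force=30)

```text
t: 4.58
eef_pos: [0.4843, -0.3438, 0.1313]
eef_rot: [0.039, 0.999, -0.008, 0.015]
ft_force: [-0.2, 0.3, -0.7]
width: 0.456
```

Run:
```python
from h import *
np.set_printoptions(precision=4,suppress=True)
s=get_state();print(s["t"],s["eef_pos"],s["eef_rot"],s["width"],s["ft_force"])
b=read_camera("scene")[120:240,210:350];b=cv2.resize(b,None,fx=4,fy=4,interpolation=2)
cv2.imwrite("pics/s2.png",b)
```

```text
4.5833 [ 0.4843 -0.3438  0.1313] [ 0.0387  0.9991 -0.0084  0.0155] 0.456446192803992 [-0.2197  0.2504 -0.7407]
```

View pics/s2.png

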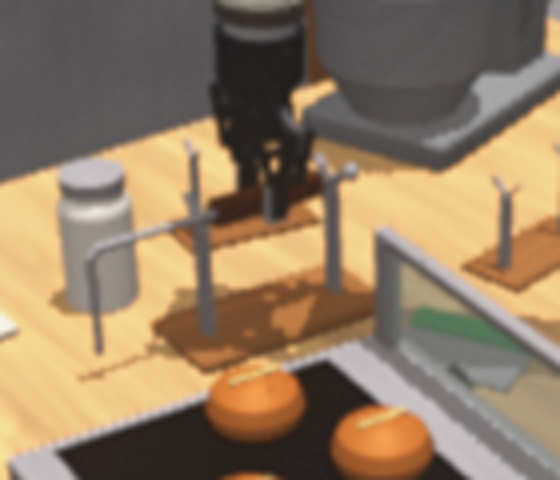

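Request:
play_rows(motion=[[[-0.001, 0.001, -0.003], 0, 0.0], [[0, 0, 0], 0, 0], [[0, 0, 0], 0, 0], [[0, 0, 0], 0, 0]], force=40)

```text
t: 4.97
eef_pos: [0.4841, -0.3411, 0.1293]
eef_rot: [0.039, 0.999, -0.007, 0.016]
ft_force: [0.6, 0.8, 0.8]
width: 0.207
```

Request:
play_rows(motion=[[[0, 0, 0], 0, 0.0], [[0, 0, 0.02], 0, 0], [[0, 0, 0.03], 0, 0], [[0, 0, 0.03], 0, 0], [[0, 0, 0.03], 0, 0], [[0, 0, 0.03], 0, 0], [[0, 0, 0.025], 0, 0], [[0, 0, 0.01], 0, 0], [[0, 0, 0], 0, 0]], force=120)

```text
t: 5.72
eef_pos: [0.478, -0.3372, 0.3024]
eef_rot: [0.039, 0.999, -0.002, 0.009]
ft_force: [-0.2, 0.1, -2.2]
width: 0.191
```

Run:
```python
from h import *
np.set_printoptions(precision=4,suppress=True)
s=get_state();print(s["t"],s["eef_pos"],s["eef_rot"],s["width"],s["ft_force"],s["wrist_torque"])
b=read_camera("scene")[60:240,170:390];b=cv2.resize(b,None,fx=3,fy=3,interpolation=2)
cv2.imwrite("pics/s3.png",b)
```

```text
5.7167 [ 0.478  -0.3372  0.3024] [ 0.039   0.9992 -0.0018  0.0089] 0.1908220939769846 [-0.2163  0.0839 -2.1753] [0.0156 0.12   0.0132]
```

View pics/s3.png

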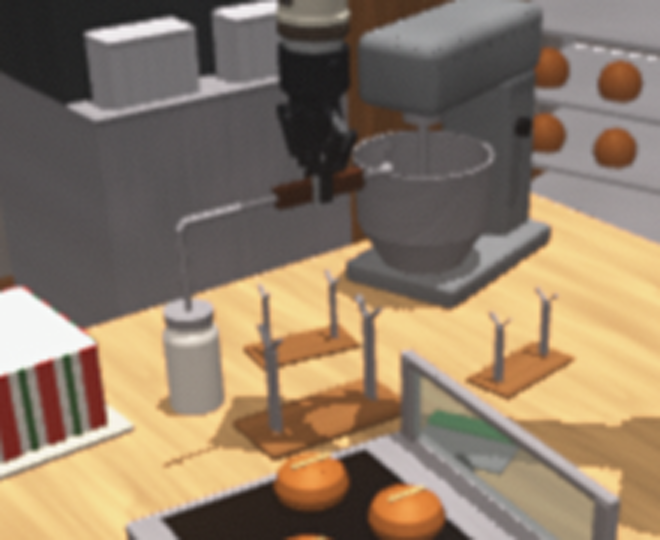

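Request:
play_rows(motion=[[[0, 0.02, 0.003], 0, 0], [[0, 0.035, 0.003], 0, 0], [[0, 0.035, 0.002], 0, 0], [[0, 0.035, 0], 0, 0], [[0, 0.035, 0], 0, 0], [[0, 0.035, 0], 0, 0], [[0, 0.035, 0], 0, 0], [[0, 0.035, 0], -1, 0], [[0, 0.035, 0], -1, 0], [[0, 0.035, 0], 0, 0], [[0, 0.035, 0], 0, 0], [[0, 0.035, 0], 0, 0], [[0, 0.035, 0], 0, 0], [[0, 0.02, 0], 0, 0], [[0, 0.01, 0], 0, 0], [[0, 0, 0], 0, 0]])

```text
t: 7.1
eef_pos: [0.4551, 0.1569, 0.2629]
eef_rot: [0.06, 0.998, 0.007, -0.024]
ft_force: [-0.4, -0.0, -2.0]
width: 0.189
```

```bash
cat > look.py <<'E'
from h import *
import sys
np.set_printoptions(precision=4,suppress=True)
n=sys.argv[1]
s=get_state();print(s["t"],s["eef_pos"],s["eef_rot"],s["width"],s["ft_force"],s["wrist_torque"])
q=s["eef_rot"];print("yangle",np.degrees(2*np.arctan2(q[1],q[0]))-90)
t=read_camera("top");cv2.imwrite(f"pics/T{n}.png",t)
b=read_camera("scene");cv2.imwrite(f"pics/S{n}.png",b)
for c in("top","scene"): 
    for l in("hook_tip","vent_eye"): print(c,l,[(round(m["p"],2),np.round(m["location"],1).tolist()) for m in mark_of(c,l)][:3])
t=cv2.resize(t[130:230,220:340],None,fx=4,fy=4,interpolation=2)
b=cv2.resize(b[120:270,270:430],None,fx=4,fy=4,interpolation=2)
cv2.imwrite(f"pics/t{n}z.png",t);cv2.imwrite(f"pics/s{n}z.png",b)
E
python3 look.py 4
```

```text
7.1 [0.4551 0.1569 0.2629] [ 0.0604  0.9979  0.0074 -0.0235] 0.1888359188742103 [-0.4041 -0.0189 -1.9798] [-0.0489  0.1114  0.0286]
yangle 83.07756760823926
top hook_tip [(0.75, [261.5, 168.3])]
top vent_eye [(0.47, [270.2, 165.0])]
scene hook_tip [(0.77, [344.5, 240.9])]
scene vent_eye [(0.62, [272.7, 254.7]), (0.43, [335.0, 248.5])]
```

View pics/t4z.png

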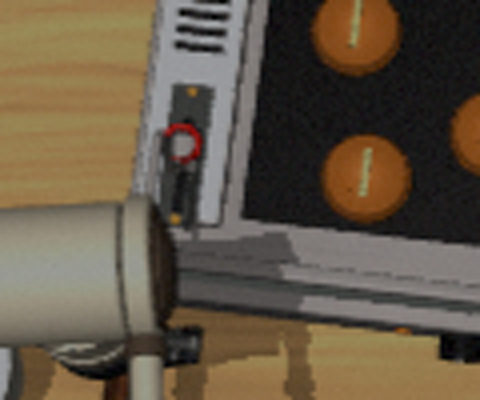

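View pics/s4z.png

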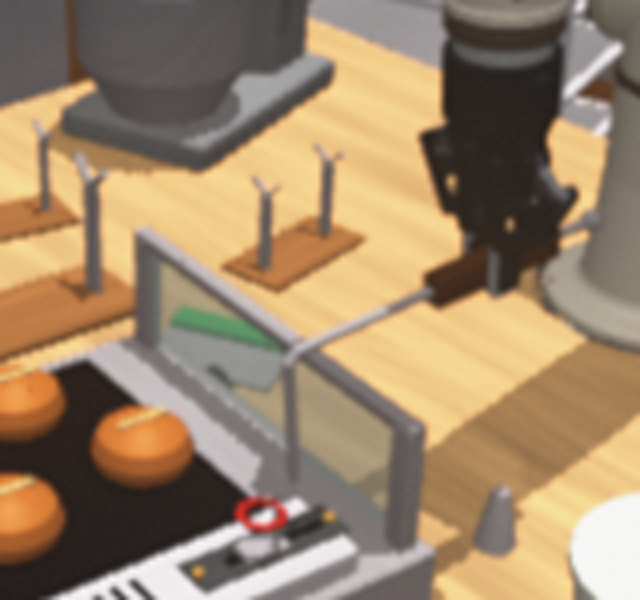

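Run:
```python
from h import *
np.set_printoptions(precision=4,suppress=True)
from scipy.spatial.transform import Rotation as Ro
print(tri([344.5,240.9],[261.5,168.3]))
q0=[0.039,0.999,-0.007,0.016];p0=np.array([.4841,-.3411,.1293])
h=np.radians(-4.7);Rh=Ro.from_euler('z',h);C=np.array([.4817,-.3415,.125])
R0=Ro.from_quat(q0)
s=get_state();R=Ro.from_quat(s["eef_rot"])
rel=R0.inv()
for n,v in(("tip",(.17,0,-.102)),("bend",(.17,0,0)),("C",(0,0,0))):
    w=C+Rh.apply(v); x=s["eef_pos"]+R.apply(rel.apply(w-p0)); print(n,x,proj("scene",x),proj("top",x))
```

```text
(array([0.6209, 0.1442, 0.1468]), np.float64(0.008803221255355495))
tip [0.615  0.1354 0.1468] [[342.154  238.3418]] [[263.2136 171.0687]]
bend [0.6223 0.132  0.2485] [[340.4524 205.7637]] [[260.209  161.6769]]
C [0.4542 0.1537 0.2614] [[391.9514 183.745 ]] [[251.1163 217.3381]]
```

Run:
```python
from h import *
np.set_printoptions(precision=4,suppress=True)
for z in(.14,.143,.146): print(z,onz("scene",(342.5,240),z),onz("scene",(344.5,241),z),onz("top",(261.5,168.3),z))
print(proj("scene",[[.638,.134,.127],[.638,.134,.143],[.638,.134,.245]]),proj("top",[[.638,.134,.127],[.638,.134,.143]]))
t=cv2.imread("pics/T4.png")[145:200,245:290];cv2.imwrite("pics/t4zz.png",cv2.resize(t,None,fx=10,fy=10,interpolation=2))
t=cv2.imread("pics/S4.png")[195:262,310:370];cv2.imwrite("pics/s4zz.png",cv2.resize(t,None,fx=8,fy=8,interpolation=2))
```

```text
0.14 [0.6127 0.1347 0.14  ] [0.6118 0.1414 0.14  ] [0.6254 0.1419 0.14  ]
0.143 [0.6157 0.1376 0.143 ] [0.6147 0.1443 0.143 ] [0.6248 0.1415 0.143 ]
0.146 [0.6186 0.1406 0.146 ] [0.6177 0.1472 0.146 ] [0.6241 0.1411 0.146 ]
[[335.1536 247.5816]
 [335.3113 242.6437]
 [336.3725 209.4094]] [[264.5195 165.3212]
 [263.9178 164.2415]]
```

View pics/t4zz.png

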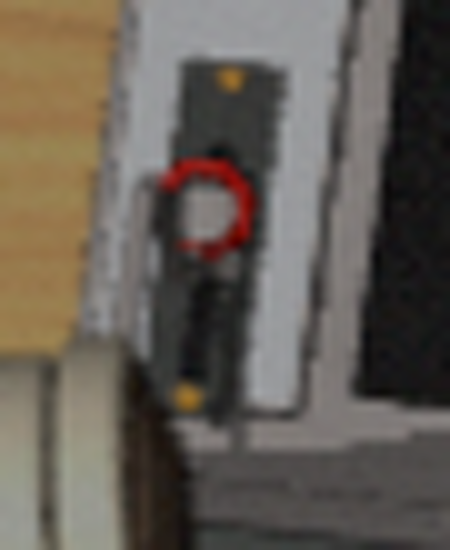

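View pics/s4zz.png

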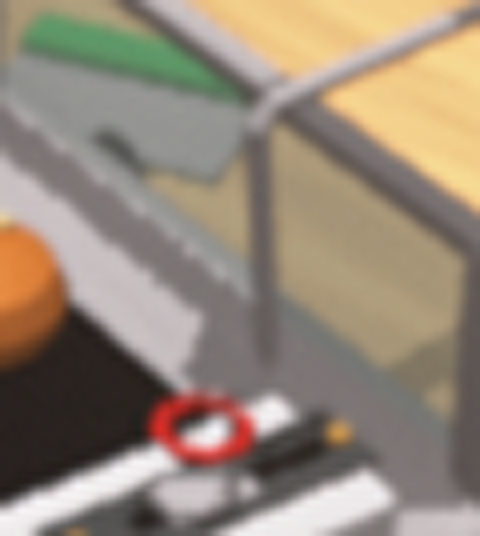

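Run:
```python
from h import *
np.set_printoptions(precision=4,suppress=True)
print(tri([343.1,240],[262.4,169.5]),tri([342.3,208.],[260,162.5]))
```

```text
(array([0.6187, 0.1398, 0.1459]), np.float64(0.004428486727355493)) (array([0.6201, 0.1344, 0.2424]), np.float64(0.003067144801977666))
```

Request:
play_rows(motion=[[[0.004, 0, 0.008], 0, 0], [[0.008, -0.001, 0.008], 0, 0], [[0.006, -0.001, 0.003], 0, 0], [[0.002, -0.001, 0], 0, 0], [[0, 0, 0], 0, 0]])

```text
t: 7.82
eef_pos: [0.4797, 0.1474, 0.2875]
eef_rot: [0.066, 0.998, 0.007, -0.02]
ft_force: [-0.7, 0.5, -2.6]
width: 0.189
```

```bash
cat > look2.py <<'E'
from h import *
import sys
from scipy.spatial.transform import Rotation as Ro
np.set_printoptions(precision=4,suppress=True)
n=sys.argv[1]
s=get_state();print(s["t"],s["eef_pos"],s["eef_rot"],s["width"],s["ft_force"],s["wrist_torque"])
q0=[0.039,0.999,-0.007,0.016];p0=np.array([.4841,-.3411,.1293])
Rh=Ro.from_euler('zy',[-4.7,1.3],degrees=True);C=np.array([.4817,-.3415,.125])
R=Ro.from_quat(s["eef_rot"]);rel=Ro.from_quat(q0).inv()
print("tool z",R.apply([0,0,1]),"yang",np.degrees(np.arctan2(*R.apply([0,1,0])[1::-1])))
for nm,v in(("tip",(.17,0,-.102)),("bend",(.17,0,0)),("C",(0,0,0))):
    w=C+Rh.apply(v); x=s["eef_pos"]+R.apply(rel.apply(w-p0)); print(nm,x,proj("scene",x),proj("top",x))
t=read_camera("top");cv2.imwrite(f"pics/T{n}.png",t)
b=read_camera("scene");cv2.imwrite(f"pics/S{n}.png",b)
t=cv2.resize(t[145:200,240:290],None,fx=8,fy=8,interpolation=2)
b=cv2.resize(b[195:262,305:365],None,fx=8,fy=8,interpolation=2)
o=np.zeros((540,900,3),np.uint8);o[:440,:400]=t;o[:536,410:890]=b
cv2.imwrite(f"pics/z{n}.png",o[:,:800] if 0 else cv2.resize(o,(800,480)))
E
python3 look2.py 5
```

```text
7.8167 [0.4797 0.1474 0.2875] [ 0.0656  0.9976  0.0071 -0.0198] 0.18917902025599803 [-0.7179  0.5148 -2.5774] [ 0.0026  0.0465 -0.0098]
tool z [-0.0385  0.0169 -0.9991] yang 82.45768818675654
tip [0.6354 0.1282 0.1656] [[334.7721 234.1847]] [[264.8661 163.4995]]
bend [0.6447 0.1247 0.2671] [[332.0407 201.2003]] [[262.0025 152.8123]]
C [0.477  0.1473 0.2833] [[385.1208 178.1755]] [[252.3963 208.6095]]
```

View pics/z5.png

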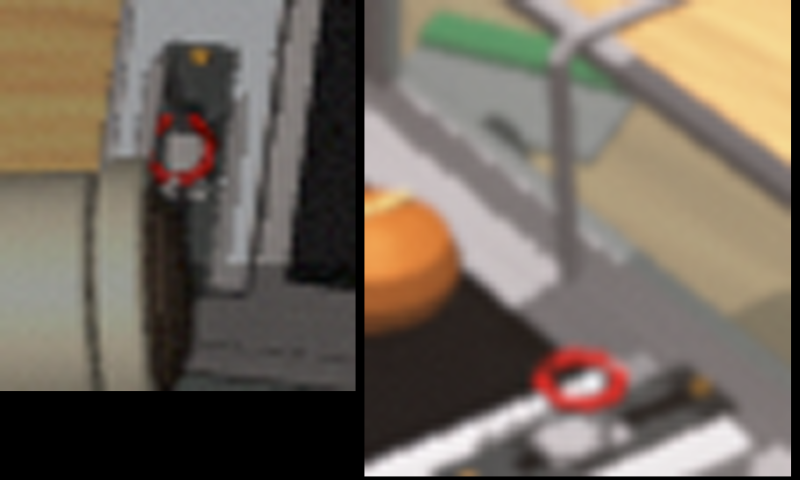

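Request:
play_rows(motion=[[[0.001, 0.003, -0.008], 0, 0], [[0.001, 0.003, -0.01], 0, 0], [[0, 0, -0.006], 0, 0], [[0, 0, 0], 0, 0]])

```text
t: 8.25
eef_pos: [0.48, 0.1546, 0.2594]
eef_rot: [0.065, 0.998, 0.007, -0.021]
ft_force: [-0.0, 0.6, -2.6]
width: 0.188
```

```bash
python3 look2.py 6
```

```text
8.25 [0.48   0.1546 0.2594] [ 0.0653  0.9976  0.0071 -0.0214] 0.18755615970667888 [-0.0073  0.6044 -2.5517] [-0.0303  0.0825 -0.0248]
tool z [-0.0417  0.0171 -0.999 ] yang 82.49461715444966
tip [0.6352 0.1355 0.137 ] [[336.4222 244.3469]] [[263.6629 165.4946]]
bend [0.6449 0.1319 0.2385] [[333.6985 212.2392]] [[260.7811 155.0532]]
C [0.4772 0.1544 0.2553] [[386.1922 188.5289]] [[251.3513 209.7398]]
```

View pics/z6.png

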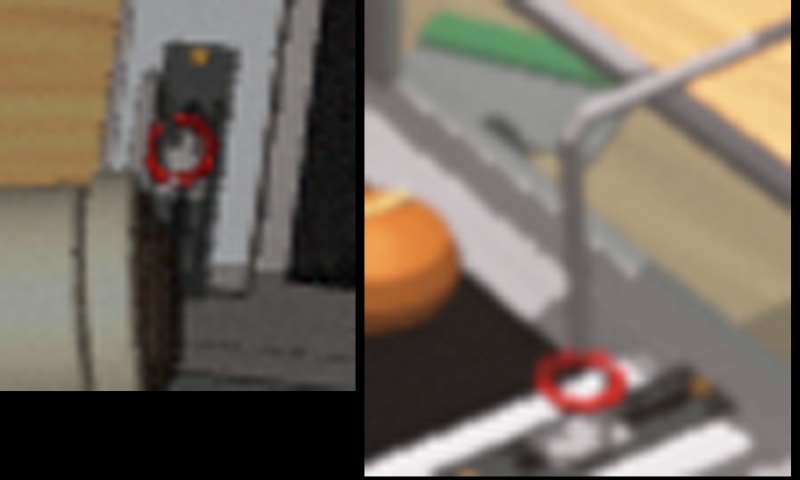

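Request:
play_rows(motion=[[[0.001, 0, -0.006], 0, 0], [[0.001, 0, -0.006], 0, 0], [[0, 0, -0.004], 0, 0], [[0, 0, 0], 0, 0]])

```text
t: 8.68
eef_pos: [0.4829, 0.1546, 0.2437]
eef_rot: [0.065, 0.998, 0.007, -0.02]
ft_force: [-0.0, -0.3, -2.5]
width: 0.194
```

```bash
python3 look2.py 7
```

```text
8.6833 [0.4829 0.1546 0.2437] [ 0.0652  0.9976  0.0073 -0.0199] 0.19427375033867186 [-0.0177 -0.3199 -2.5358] [-0.0049  0.0144  0.0306]
tool z [-0.0388  0.0171 -0.9991] yang 82.50552987435195
tip [0.6386 0.1355 0.1217] [[335.344  249.5408]] [[264.2426 165.5026]]
bend [0.6479 0.132  0.2233] [[332.6665 217.8175]] [[261.4313 155.2675]]
C [0.4802 0.1544 0.2395] [[384.9406 194.0322]] [[252.1554 209.398 ]]
```

View pics/z7.png

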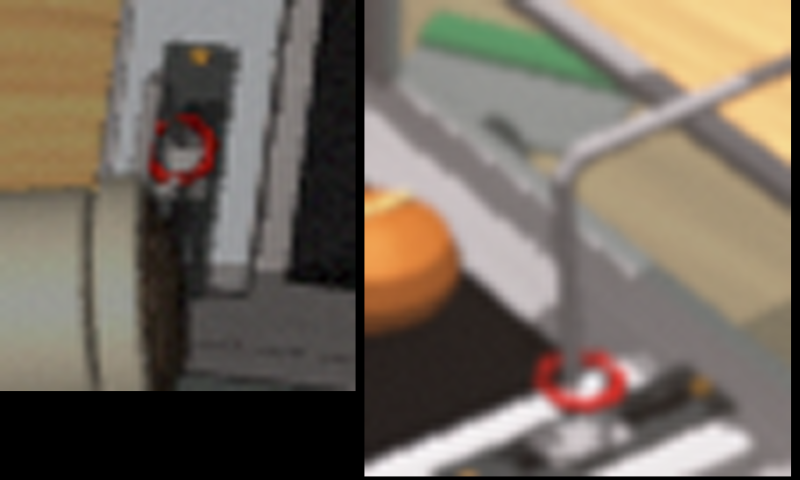

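Request:
play_rows(motion=[[[0, 0, -0.004], 0, 0], [[0, 0, -0.003], 0, 0], [[-0.003, 0, 0], 0, 0], [[-0.003, 0, 0], 0, 0]])

```text
t: 9.12
eef_pos: [0.4778, 0.1545, 0.2377]
eef_rot: [0.065, 0.998, 0.007, -0.018]
ft_force: [0.4, -0.6, -2.4]
width: 0.185
```

Request:
play_rows(motion=[[[-0.003, 0, 0], 0, 0], [[-0.003, 0, 0], 0, 0]])

```text
t: 9.28
eef_pos: [0.4712, 0.1545, 0.2377]
eef_rot: [0.065, 0.998, 0.007, -0.018]
ft_force: [3.0, -0.1, -4.1]
width: 0.192
```

Request:
play_rows(motion=[[[-0.003, 0.0003, 0], 0, 0], [[-0.003, 0.0003, 0], 0, 0], [[-0.003, 0.0003, 0], 0, 0]])

```text
t: 9.53
eef_pos: [0.4624, 0.1552, 0.2381]
eef_rot: [0.065, 0.998, 0.007, -0.016]
ft_force: [3.9, 0.2, -4.1]
width: 0.187
```

```bash
python3 look2.py 8
```

```text
9.5333 [0.4624 0.1552 0.2381] [ 0.0655  0.9977  0.0075 -0.0162] 0.18738668279569884 [ 3.943   0.2141 -4.1064] [-0.0288 -0.3324 -0.0208]
tool z [-0.0313  0.017  -0.9994] yang 82.47904870366358
tip [0.6189 0.1361 0.1174] [[340.8814 248.0406]] [[264.1381 171.7286]]
bend [0.6275 0.1325 0.2189] [[338.736  216.4906]] [[261.3135 162.1755]]
C [0.4597 0.1551 0.234 ] [[390.0468 193.4672]] [[252.0756 216.5013]]
```

View pics/z8.png

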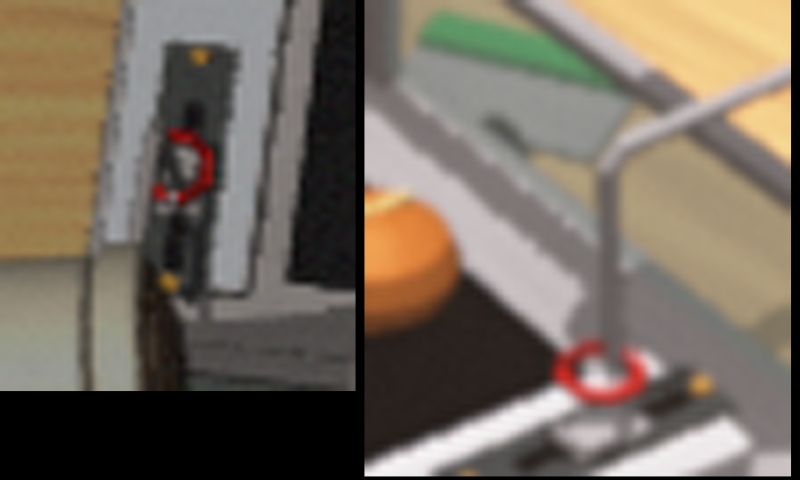

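Request:
play_rows(motion=[[[-0.002, 0.0002, 0], 0, 0], [[-0.002, 0.0002, 0], 0, 0], [[-0.002, 0.0002, 0], 0, 0]])

```text
t: 9.88
eef_pos: [0.4562, 0.1558, 0.2383]
eef_rot: [0.065, 0.998, 0.007, -0.016]
ft_force: [2.8, -0.5, -3.2]
width: 0.189
```

Request:
play_rows(motion=[[[-0.002, 0.0002, 0], 0, 0], [[-0.002, 0.0002, 0], 0, 0]])

```text
t: 10.05
eef_pos: [0.4519, 0.1563, 0.2384]
eef_rot: [0.065, 0.998, 0.008, -0.016]
ft_force: [2.4, -0.1, -4.1]
width: 0.194
```

Request:
play_rows(motion=[[[-0.002, 0.0002, 0], 0, 0], [[-0.002, 0.0002, 0], 0, 0]])

```text
t: 10.22
eef_pos: [0.4491, 0.1565, 0.2383]
eef_rot: [0.066, 0.998, 0.008, -0.013]
ft_force: [7.6, -0.5, -8.0]
width: 0.193
```

Request:
play_rows(motion=[[[-0.002, 0.0002, 0], 0, 0], [[-0.002, 0.0002, 0], 0, 0]])

```text
t: 10.38
eef_pos: [0.4469, 0.1565, 0.2382]
eef_rot: [0.066, 0.998, 0.007, -0.01]
ft_force: [7.2, -0.4, -7.6]
width: 0.191
```

Request:
play_rows(motion=[[[-0.002, 0.0002, -0.0005], 0, 0], [[-0.002, 0.0002, -0.0005], 0, 0]])

```text
t: 10.55
eef_pos: [0.445, 0.1565, 0.2375]
eef_rot: [0.066, 0.998, 0.008, -0.007]
ft_force: [6.5, -1.4, -6.6]
width: 0.191
```

Request:
play_rows(motion=[[[-0.002, 0.0002, -0.0005], 0, 0], [[-0.002, 0.0002, -0.0005], 0, 0]])

```text
t: 10.72
eef_pos: [0.4433, 0.1566, 0.2373]
eef_rot: [0.066, 0.998, 0.008, -0.003]
ft_force: [4.1, -1.5, -3.9]
width: 0.192
```

```bash
python3 look2.py 9
```

```text
10.7167 [0.4433 0.1566 0.2373] [ 0.0661  0.9978  0.0075 -0.0026] 0.19244234826597492 [ 4.0598 -1.5044 -3.8724] [-0.1068 -1.1542 -0.0018]
tool z [-0.0042  0.0154 -0.9999] yang 82.41211760551683
tip [0.603  0.137  0.1209] [[345.5014 244.8097]] [[263.6372 176.3398]]
bend [0.6088 0.1336 0.2227] [[344.4248 212.8737]] [[260.691  167.9477]]
C [0.4407 0.1564 0.2331] [[395.0274 191.6987]] [[251.53   222.9039]]
```

View pics/z9.png

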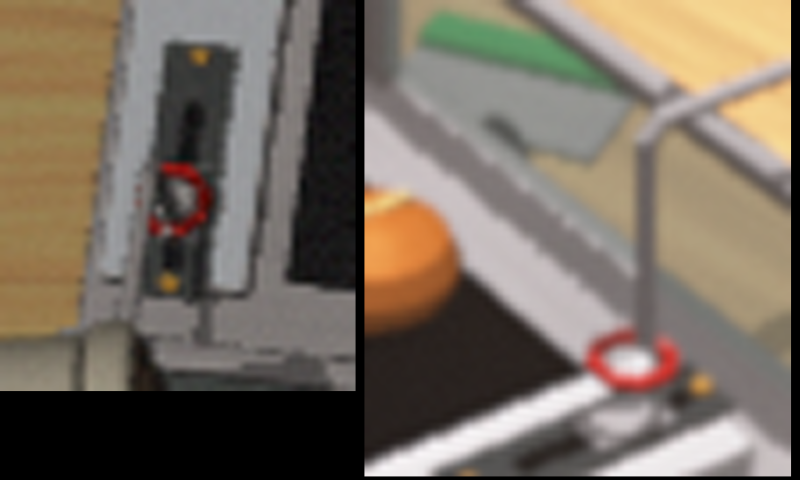

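Request:
play_rows(motion=[[[0.003, 0, 0], 0, 0], [[0.001, 0, -0.004], 0, 0], [[0, 0, -0.004], 0, 0]])

```text
t: 11.07
eef_pos: [0.4463, 0.157, 0.2304]
eef_rot: [0.066, 0.998, 0.008, -0.004]
ft_force: [-0.1, 0.0, -3.2]
width: 0.187
```

```bash
python3 look2.py 10
```

```text
11.0667 [0.4463 0.157  0.2304] [ 0.066   0.9978  0.0078 -0.0041] 0.1866268218959398 [-0.0531  0.0123 -3.17  ] [0.0421 0.1216 0.002 ]
tool z [-0.0072  0.0162 -0.9998] yang 82.4290987078312
tip [0.6057 0.1376 0.1134] [[344.8253 247.5491]] [[263.7486 175.9707]]
bend [0.6118 0.1341 0.2152] [[343.6103 215.8365]] [[260.8528 167.4996]]
C [0.4437 0.1569 0.2261] [[394.1822 194.3313]] [[251.7417 222.1194]]
```

View pics/z10.png

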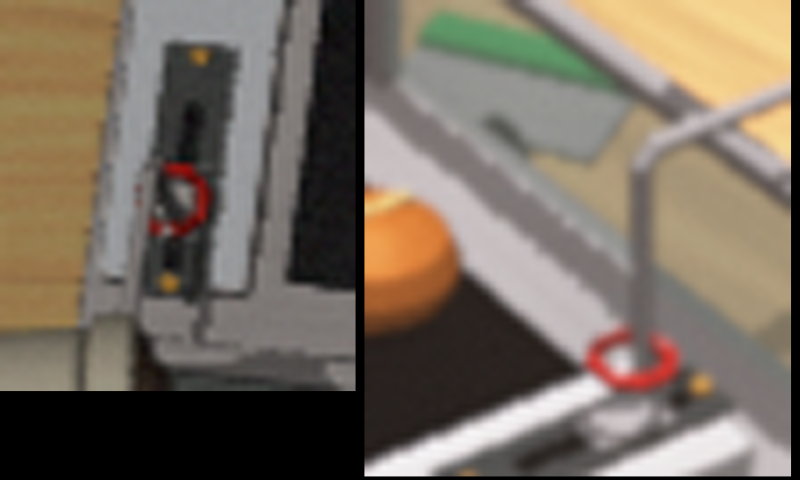

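Request:
play_rows(motion=[[[0, 0, -0.004], 0, 0], [[-0.001, 0, -0.001], 0, 0], [[-0.002, 0.0002, 0], 0, 0], [[-0.002, 0.0002, 0], 0, 0]])

```text
t: 11.5
eef_pos: [0.4429, 0.1569, 0.2232]
eef_rot: [0.066, 0.998, 0.007, -0.002]
ft_force: [7.5, -1.0, -6.5]
width: 0.193
```

Request:
play_rows(motion=[[[-0.002, 0.0002, -0.001], 0, 0], [[-0.002, 0.0002, -0.001], 0, 0]])

```text
t: 11.67
eef_pos: [0.4417, 0.1569, 0.2216]
eef_rot: [0.066, 0.998, 0.008, 0.003]
ft_force: [7.6, -0.7, -5.6]
width: 0.191
```

Request:
play_rows(motion=[[[-0.003, 0.0003, -0.001], 0, 0]])

```text
t: 11.75
eef_pos: [0.4404, 0.157, 0.221]
eef_rot: [0.066, 0.998, 0.008, 0.005]
ft_force: [8.5, -0.6, -6.8]
width: 0.19
```

Request:
play_rows(motion=[[[-0.003, 0.0003, -0.001], 0, 0]])

```text
t: 11.83
eef_pos: [0.4394, 0.157, 0.2203]
eef_rot: [0.067, 0.998, 0.008, 0.009]
ft_force: [11.6, -1.1, -9.4]
width: 0.192
```

Request:
play_rows(motion=[[[-0.003, 0.0003, -0.001], 0, 0]])

```text
t: 11.92
eef_pos: [0.4387, 0.157, 0.2196]
eef_rot: [0.067, 0.998, 0.008, 0.012]
ft_force: [13.3, -0.7, -9.7]
width: 0.187
```

Request:
play_rows(motion=[[[-0.001, 0.0001, -0.002], 0, 0]])

```text
t: 12.0
eef_pos: [0.4386, 0.1569, 0.2179]
eef_rot: [0.067, 0.998, 0.008, 0.014]
ft_force: [-0.9, -0.2, -1.5]
width: 0.189
```

```bash
python3 look2.py 11
```

```text
12.0 [0.4386 0.1569 0.2179] [0.0667 0.9976 0.0079 0.0137] 0.1894395468270424 [-0.9141 -0.2461 -1.4928] [-0.0682 -0.2945  0.0076]
tool z [ 0.0284  0.014  -0.9995] yang 82.36051603103023
tip [0.602  0.137  0.1068] [[345.5662 248.8945]] [[264.1681 177.477 ]]
bend [0.6045 0.1337 0.2087] [[345.4734 216.8965]] [[261.2175 170.3012]]
C [0.4361 0.1568 0.2136] [[395.534 197.378]] [[252.3368 225.0379]]
```

View pics/z11.png

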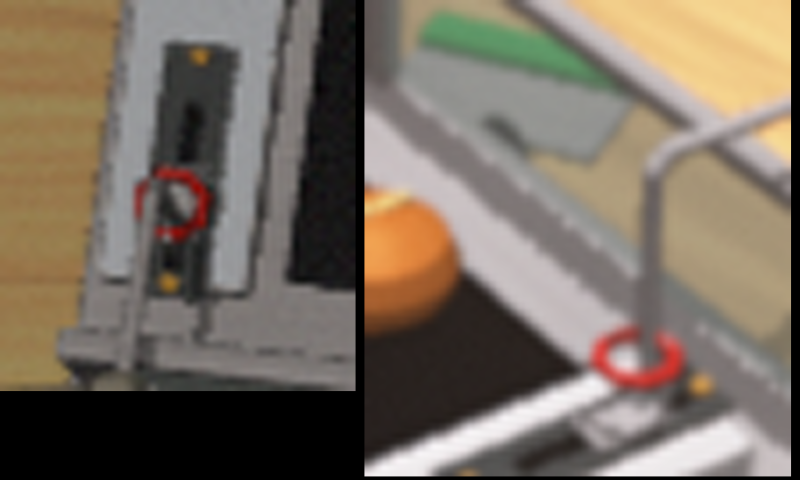

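```bash
cat > eye.py <<'E'
from h import *
import sys
np.set_printoptions(precision=4,suppress=True)
def red(f,box):
    im=cv2.imread(f).astype(int);b,g,r=im[...,0],im[...,1],im[...,2]
    m=((r>130)&(g<90)&(b<90)); x0,y0,x1,y1=box; z=np.zeros_like(m); z[y0:y1,x0:x1]=m[y0:y1,x0:x1]
    p=np.argwhere(z)[:,::-1]; return p.min(0),p.max(0)
for n in sys.argv[1:]:
    f=("pics/top0.png","pics/scene0.png") if n=="0" else (f"pics/T{n}.png",f"pics/S{n}.png")
    a=red(f[0],(250,150,280,190)); b=red(f[1],(320,228,360,262))
    print(n,*a,*b, onz("scene",(b[0]+b[1])/2,.127),onz("top",(a[0]+a[1])/2,.127))
E
python3 eye.py 0 6 8 9 10 11
```

```text
0 [260 161] [269 170] [329 244] [341 252] [0.6395 0.1351 0.127 ] [0.6374 0.1341 0.127 ]
6 [261 161] [269 170] [329 244] [341 252] [0.6395 0.1351 0.127 ] [0.6374 0.1324 0.127 ]
8 [262 164] [269 172] [332 243] [344 251] [0.6306 0.137  0.127 ] [0.6292 0.1307 0.127 ]
9 [263 168] [266 177] [336 242] [348 249] [0.618 0.139 0.127] [0.6144 0.1337 0.127 ]
10 [264 168] [268 174] [336 242] [348 249] [0.618 0.139 0.127] [0.6193 0.1289 0.127 ]
11 [259 169] [268 177] [337 241] [349 249] [0.6145 0.1391 0.127 ] [0.6127 0.1369 0.127 ]
```

Request:
play_rows(motion=[[[-0.002, 0.0002, -0.0005], 0, 0], [[-0.002, 0.0002, -0.001], 0, 0]])

```text
t: 12.27
eef_pos: [0.4377, 0.1569, 0.217]
eef_rot: [0.067, 0.998, 0.008, 0.018]
ft_force: [9.8, -1.1, -8.4]
width: 0.188
```

Request:
play_rows(motion=[[[-0.0022, 0.0002, -0.0015], 0, 0]])

```text
t: 12.35
eef_pos: [0.4371, 0.1569, 0.2159]
eef_rot: [0.067, 0.998, 0.008, 0.02]
ft_force: [10.1, -0.3, -7.3]
width: 0.19
```

Request:
play_rows(motion=[[[-0.0022, 0.0002, -0.0015], 0, 0]])

```text
t: 12.43
eef_pos: [0.4365, 0.157, 0.2149]
eef_rot: [0.067, 0.997, 0.008, 0.023]
ft_force: [9.3, 0.0, -5.4]
width: 0.191
```

Request:
play_rows(motion=[[[-0.0025, 0.0003, -0.0013], 0, 0], [[-0.0025, 0.0003, -0.0013], 0, 0]])

```text
t: 12.6
eef_pos: [0.4356, 0.1571, 0.2134]
eef_rot: [0.067, 0.997, 0.008, 0.029]
ft_force: [12.1, -0.5, -8.6]
width: 0.192
```

Request:
play_rows(motion=[[[-0.0025, 0.0003, -0.0013], 0, 0], [[-0.0025, 0.0003, -0.0013], 0, 0]])

```text
t: 12.77
eef_pos: [0.4347, 0.1571, 0.2117]
eef_rot: [0.067, 0.997, 0.009, 0.035]
ft_force: [12.8, -1.2, -9.0]
width: 0.191
```

Request:
play_rows(motion=[[[-0.0021, 0.0003, -0.0018], 0, 0], [[-0.0021, 0.0003, -0.0018], 0, 0]])

```text
t: 12.93
eef_pos: [0.4337, 0.1573, 0.2092]
eef_rot: [0.067, 0.997, 0.009, 0.039]
ft_force: [7.9, -0.9, -4.7]
width: 0.193
```

Request:
play_rows(motion=[[[-0.0022, 0.0003, -0.0017], 0, 0], [[-0.0022, 0.0003, -0.0017], 0, 0]])

```text
t: 13.1
eef_pos: [0.4328, 0.1575, 0.2074]
eef_rot: [0.068, 0.997, 0.009, 0.044]
ft_force: [7.9, -0.6, -5.2]
width: 0.192
```

```bash
python3 look2.py 12; python3 eye.py 12
```

```text
13.1 [0.4328 0.1575 0.2074] [0.0676 0.9967 0.0091 0.0445] 0.19231350817844445 [ 7.8869 -0.6338 -5.2092] [-0.1403 -1.386   0.0206]
tool z [ 0.0899  0.012  -0.9959] yang 82.2965176571549
tip [0.6027 0.137  0.1066] [[345.3658 249.0528]] [[264.1734 177.2596]]
bend [0.599  0.1339 0.2085] [[347.0755 216.2352]] [[261.1274 172.0939]]
C [0.4307 0.1574 0.203 ] [[396.6269 200.1216]] [[252.6119 227.1612]]
12 [259 169] [268 175] [337 241] [349 249] [0.6145 0.1391 0.127 ] [0.616  0.1369 0.127 ]
```

View pics/z12.png

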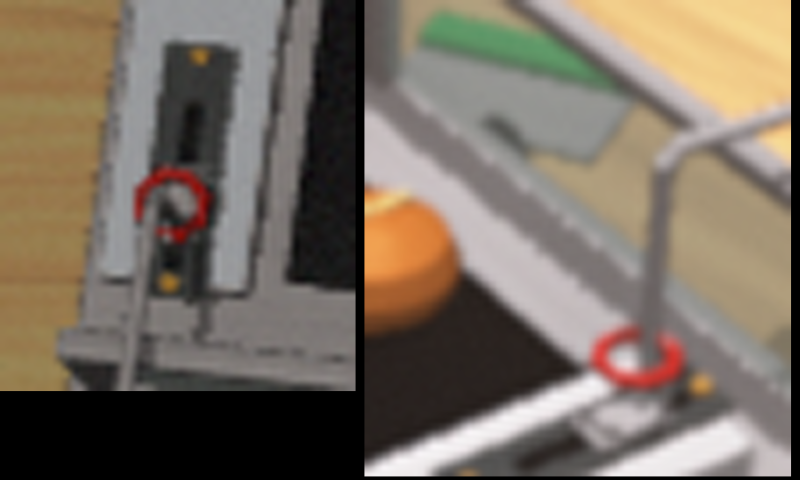

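View pics/S12.png

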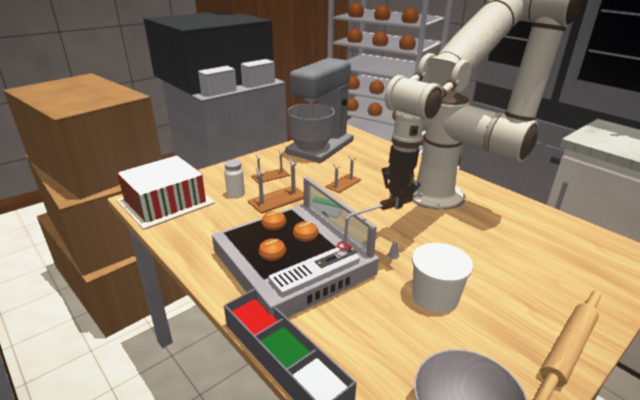

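Request:
play_rows(motion=[[[-0.0024, 0.0003, -0.0015], 0, 0], [[-0.0024, 0.0003, -0.0015], 0, 0]])

```text
t: 13.37
eef_pos: [0.4322, 0.1576, 0.2063]
eef_rot: [0.068, 0.996, 0.009, 0.05]
ft_force: [10.7, -0.3, -6.6]
width: 0.193
```

Request:
play_rows(motion=[[[-0.0024, 0.0003, -0.0015], 0, 0], [[-0.0024, 0.0003, -0.0015], 0, 0]])

```text
t: 13.53
eef_pos: [0.4314, 0.1577, 0.2047]
eef_rot: [0.068, 0.996, 0.009, 0.056]
ft_force: [12.6, -1.3, -8.1]
width: 0.189
```

Request:
play_rows(motion=[[[-0.0023, 0.0003, -0.0015], 0, 0], [[-0.0023, 0.0003, -0.0015], 0, 0]])

```text
t: 13.7
eef_pos: [0.4305, 0.1578, 0.2029]
eef_rot: [0.068, 0.996, 0.01, 0.062]
ft_force: [10.7, -0.6, -7.7]
width: 0.188
```

Request:
play_rows(motion=[[[-0.0023, 0.0003, -0.0015], 0, 0], [[-0.0023, 0.0003, -0.0015], 0, 0]])

```text
t: 13.87
eef_pos: [0.4297, 0.1579, 0.2011]
eef_rot: [0.068, 0.995, 0.01, 0.067]
ft_force: [11.6, -1.2, -8.9]
width: 0.185
```

Request:
play_rows(motion=[[[-0.0023, 0.0003, -0.0015], 0, 0], [[-0.0023, 0.0003, -0.0015], 0, 0]])

```text
t: 14.03
eef_pos: [0.4289, 0.1579, 0.1993]
eef_rot: [0.069, 0.995, 0.01, 0.072]
ft_force: [10.9, -0.5, -7.3]
width: 0.189
```

Request:
play_rows(motion=[[[-0.0023, 0.0003, -0.0015], 0, 0], [[-0.0023, 0.0003, -0.0015], 0, 0]])

```text
t: 14.2
eef_pos: [0.4281, 0.1581, 0.1977]
eef_rot: [0.069, 0.995, 0.01, 0.078]
ft_force: [12.0, 0.3, -8.0]
width: 0.187
```

Request:
play_rows(motion=[[[-0.0023, 0.0003, -0.0015], 0, 0], [[-0.0023, 0.0003, -0.0015], 0, 0]])

```text
t: 14.37
eef_pos: [0.4273, 0.1582, 0.1963]
eef_rot: [0.069, 0.994, 0.011, 0.083]
ft_force: [10.4, -1.0, -6.6]
width: 0.19
```

Request:
play_rows(motion=[[[-0.0023, 0.0003, -0.0015], 0, 0], [[-0.0023, 0.0003, -0.0015], 0, 0]])

```text
t: 14.53
eef_pos: [0.4264, 0.1584, 0.1951]
eef_rot: [0.069, 0.994, 0.011, 0.088]
ft_force: [11.3, -1.0, -6.8]
width: 0.192
```

Request:
play_rows(motion=[[[-0.0023, 0.0003, -0.0015], 0, 0], [[-0.0023, 0.0003, -0.0015], 0, 0]])

```text
t: 14.7
eef_pos: [0.4255, 0.1585, 0.1939]
eef_rot: [0.069, 0.993, 0.011, 0.094]
ft_force: [10.3, -0.3, -4.4]
width: 0.188
```

Request:
play_rows(motion=[[[0.003, 0, 0], 0, 0], [[0.003, 0, 0], 0, 0], [[0.001, 0, 0], 0, 0]])

```text
t: 14.95
eef_pos: [0.4312, 0.1586, 0.1933]
eef_rot: [0.069, 0.993, 0.011, 0.091]
ft_force: [0.9, 0.5, -2.7]
width: 0.191
```

```bash
python3 look2.py 13; python3 eye.py 13
```

```text
14.95 [0.4312 0.1586 0.1933] [0.0692 0.9933 0.0109 0.0914] 0.1906590807670533 [ 0.9012  0.5088 -2.7457] [0.0114 0.2648 0.0366]
tool z [ 0.1832  0.009  -0.983 ] yang 82.20737503691866
tip [0.6097 0.1371 0.109 ] [[343.5443 249.3816]] [[264.0956 175.0248]]
bend [0.5963 0.1343 0.2101] [[347.932  215.4301]] [[260.9241 172.8344]]
C [0.4294 0.1585 0.1887] [[396.7117 204.5281]] [[252.9357 227.9802]]
13 [259 169] [268 177] [337 241] [349 249] [0.6145 0.1391 0.127 ] [0.6127 0.1369 0.127 ]
```

View pics/z13.png

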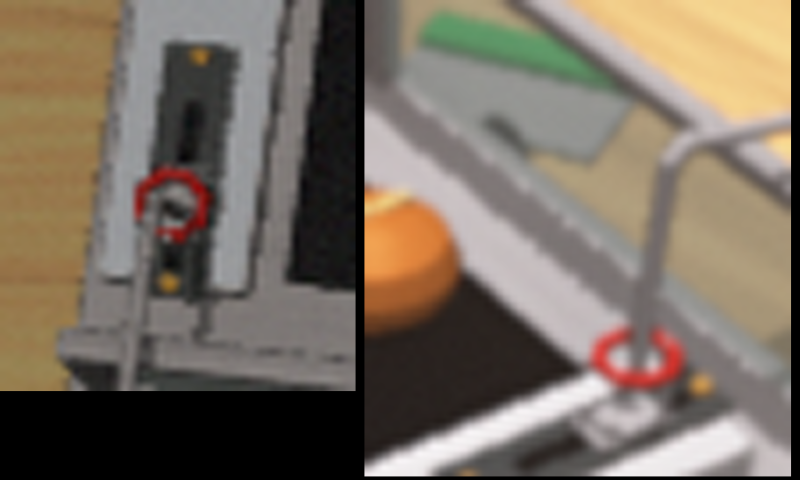

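Request:
play_rows(motion=[[[0, 0, 0.003], 0, 0], [[0, 0, 0.006], 0, 0], [[0, 0, 0.01], 0, 0]])

```text
t: 15.3
eef_pos: [0.4286, 0.1585, 0.2105]
eef_rot: [0.069, 0.994, 0.01, 0.088]
ft_force: [-0.0, 0.7, -2.9]
width: 0.19
```

Request:
play_rows(motion=[[[0, 0, 0.015], 0, 0], [[0, 0, 0.02], 0, 0], [[0, 0, 0.025], 0, 0], [[0, 0, 0.02], 0, 0], [[0, 0, 0.01], 0, 0]])

```text
t: 15.72
eef_pos: [0.4267, 0.1586, 0.3074]
eef_rot: [0.069, 0.994, 0.01, 0.087]
ft_force: [0.7, 0.2, -1.5]
width: 0.191
```

```bash
python3 look2.py 14; python3 eye.py 14
```

```text
15.7167 [0.4267 0.1586 0.3074] [0.0689 0.9938 0.0104 0.087 ] 0.19065625958464003 [ 0.7291  0.165  -1.5182] [ 0.0558  0.1738 -0.0032]
tool z [ 0.1743  0.0087 -0.9847] yang 82.22691524509924
tip [0.6045 0.1372 0.2215] [[346.6236 213.2496]] [[259.5275 169.4472]]
bend [0.592  0.1344 0.3227] [[351.1037 176.205 ]] [[255.7323 166.3233]]
C [0.4249 0.1585 0.3028] [[402.0353 167.3016]] [[247.036  226.0959]]
14 [259 169] [268 177] [337 241] [349 249] [0.6145 0.1391 0.127 ] [0.6127 0.1369 0.127 ]
```

View pics/S14.png

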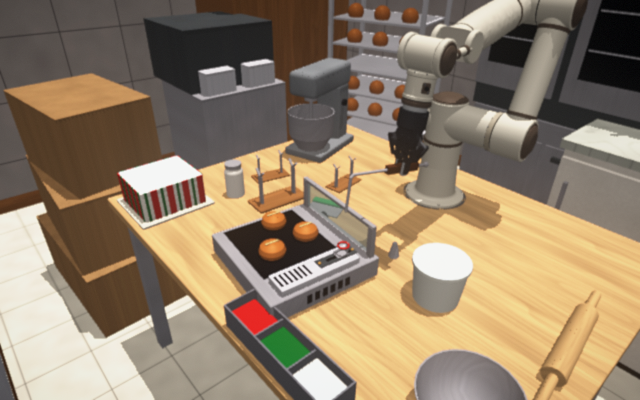

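Request:
play_rows(motion=[[[0.002, -0.015, 0], 0, 0], [[0.004, -0.03, 0], 0, 0], [[0.004, -0.03, 0], 0, 0], [[0.004, -0.03, 0], 0, 0], [[0.004, -0.03, 0], 0.5, 0], [[0.004, -0.03, 0], 0.5, 0], [[0.004, -0.03, 0], 0.5, 0], [[0.002, -0.02, 0], 0.5, 0]])

```text
t: 16.48
eef_pos: [0.4495, -0.06, 0.2964]
eef_rot: [0.046, 0.996, 0.015, 0.08]
ft_force: [-0.1, 1.0, -1.6]
width: 0.187
```

Request:
play_rows(motion=[[[0.003, -0.025, 0.002], 0, 0], [[0.004, -0.035, 0.002], 0, 0], [[0.004, -0.035, 0.002], 0, 0], [[0.004, -0.035, 0.002], 0, 0], [[0.004, -0.035, 0], 0, 0], [[0.004, -0.035, 0], 0, 0], [[0.004, -0.035, 0], 0, 0], [[0.003, -0.02, 0], 0, 0], [[0, -0.005, 0], 0, 0], [[0, 0, 0], 0, 0]])

```text
t: 17.32
eef_pos: [0.4712, -0.3342, 0.2856]
eef_rot: [0.05, 0.996, 0.022, 0.069]
ft_force: [-0.0, 0.6, -3.0]
width: 0.188
```

```bash
python3 look2.py 15
```

```text
17.3167 [ 0.4712 -0.3342  0.2856] [0.0503 0.9961 0.0218 0.0689] 0.18848966979276402 [-0.0111  0.582  -3.0062] [0.0222 0.2577 0.0404]
tool z [ 0.1394  0.0365 -0.9896] yang 84.41980026676993
tip [ 0.6465 -0.3467  0.1932] [[232.9354 163.8168]] [[417.2836 158.1724]]
bend [ 0.6378 -0.3521  0.2947] [[231.3924 133.1789]] [[426.1695 153.0204]]
C [ 0.4693 -0.3343  0.281 ] [[278.5469 126.3335]] [[420.4328 211.6603]]
```

View pics/S15.png

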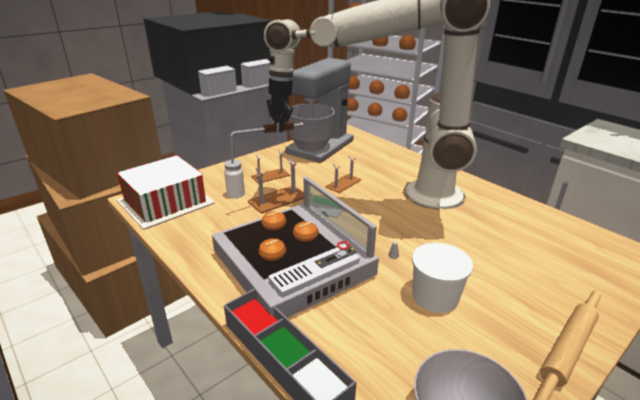

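Request:
play_rows(motion=[[[0.004, -0.002, -0.02], 0.5, 0], [[0.004, -0.002, -0.025], 0.5, 0], [[0.003, -0.001, -0.025], 0.3, 0], [[0, 0, -0.02], 0, 0], [[0, 0, -0.01], 0, 0], [[0, 0, 0], 0, 0]])

```text
t: 17.92
eef_pos: [0.4842, -0.3278, 0.1849]
eef_rot: [0.033, 0.997, 0.023, 0.07]
ft_force: [-0.7, 0.9, -2.5]
width: 0.191
```

```bash
python3 look2.py 16
python3 - <<'E'
import cv2
b=cv2.imread("pics/S16.png")[120:240,210:350];b=cv2.resize(b,None,fx=5,fy=5,interpolation=2)
cv2.imwrite("pics/s16c.png",b)
E
```

```text
17.9167 [ 0.4842 -0.3278  0.1849] [0.0325 0.9967 0.0227 0.0703] 0.1911586901969466 [-0.6937  0.9085 -2.5187] [-0.0013  0.2448  0.0399]
tool z [ 0.1416  0.0406 -0.9891] yang 86.45903793880012
tip [ 0.6603 -0.3341  0.0931] [[234.2006 193.5504]] [[407.41  161.091]]
bend [ 0.6513 -0.3397  0.1946] [[232.7466 164.5845]] [[415.0785 156.5483]]
C [ 0.4823 -0.3279  0.1803] [[277.7669 155.5333]] [[411.5952 211.3545]]
```

View pics/s16c.png

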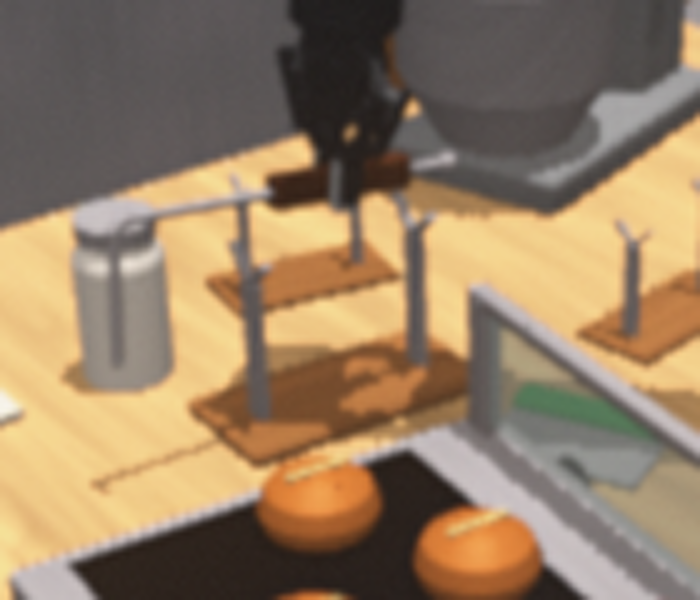

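Request:
play_rows(motion=[[[0, -0.006, -0.004], -0.5, 0], [[0, -0.005, -0.008], -0.5, 0], [[0, 0, -0.008], 0, 0], [[0, 0, 0], 0, 0]])

```text
t: 18.35
eef_pos: [0.4875, -0.3434, 0.1721]
eef_rot: [0.042, 0.996, 0.016, 0.076]
ft_force: [-0.4, 0.6, -2.5]
width: 0.19
```

```bash
python3 look2.py 17
python3 - <<'E'
import cv2
b=cv2.imread("pics/S17.png")[120:240,210:350];b=cv2.resize(b,None,fx=5,fy=5,interpolation=2)
cv2.imwrite("pics/s17c.png",b)
E
```

```text
18.35 [ 0.4875 -0.3434  0.1721] [0.0415 0.9961 0.0164 0.0756] 0.18955978684744818 [-0.431   0.645  -2.4987] [ 0.0268  0.2813 -0.005 ]
tool z [ 0.152   0.0264 -0.988 ] yang 85.39085396626075
tip [ 0.6643 -0.3541  0.0821] [[230.2788 194.4932]] [[412.8332 160.6528]]
bend [ 0.6543 -0.3584  0.1836] [[229.2349 165.9381]] [[420.3868 156.4608]]
C [ 0.4857 -0.3436  0.1675] [[274.4575 157.6941]] [[415.8522 210.7938]]
```

View pics/s17c.png

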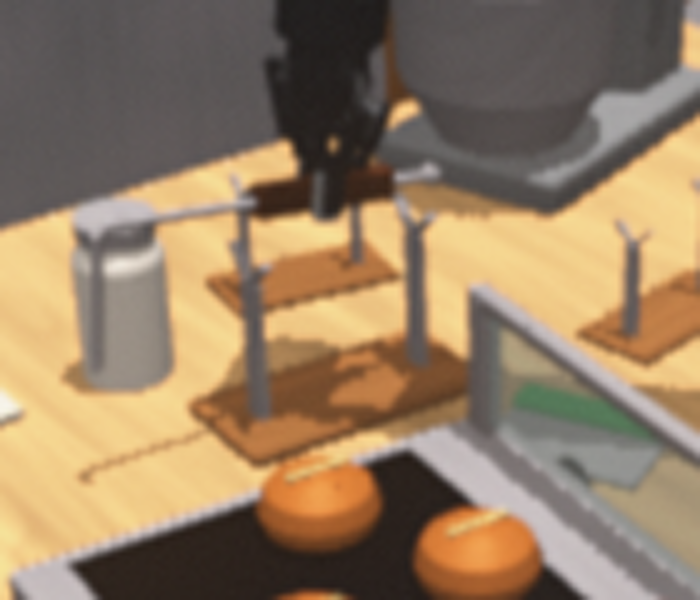

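Request:
play_rows(motion=[[[-0.002, 0.001, -0.008], 0, 0], [[-0.002, 0.001, -0.01], 0, 0], [[-0.001, 0, -0.006], 0, 0], [[0, 0, 0], 0, 0]])

```text
t: 18.78
eef_pos: [0.4827, -0.3419, 0.1479]
eef_rot: [0.041, 0.996, 0.015, 0.077]
ft_force: [-0.3, 1.4, -2.5]
width: 0.189
```

```bash
python3 look2.py 18
python3 - <<'E'
import cv2
b=cv2.imread("pics/S18.png")[120:240,210:350];b=cv2.resize(b,None,fx=5,fy=5,interpolation=2)
cv2.imwrite("pics/s18c.png",b)
E
```

```text
18.7833 [ 0.4827 -0.3419  0.1479] [0.0414 0.9961 0.0153 0.0767] 0.1889412656370015 [-0.3335  1.3508 -2.4936] [-0.0126  0.2449  0.0093]
tool z [ 0.1541  0.0241 -0.9878] yang 85.39993153683935
tip [ 0.6596 -0.3528  0.0584] [[232.3644 200.2871]] [[411.1595 163.5868]]
bend [ 0.6494 -0.3569  0.1598] [[231.4922 172.1967]] [[418.4107 159.7263]]
C [ 0.4808 -0.3421  0.1433] [[276.1487 163.7424]] [[413.9299 213.2451]]
```

View pics/s18c.png

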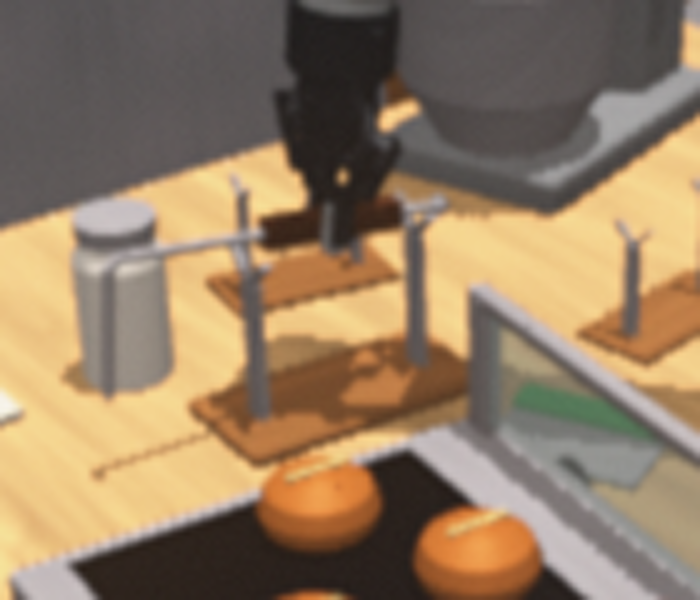

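Request:
play_rows(motion=[[[0, 0, -0.005], 0, 0], [[0, 0, -0.004], 0, 0], [[0, 0, -0.003], 0, 0]])

```text
t: 19.13
eef_pos: [0.4843, -0.3431, 0.1383]
eef_rot: [0.041, 0.996, 0.014, 0.079]
ft_force: [-1.4, 3.0, 10.3]
width: 0.187
```

Request:
play_rows(motion=[[[0, 0, -0.003], 0, 0], [[0, 0, -0.003], 0, 0]])

```text
t: 19.3
eef_pos: [0.4851, -0.3428, 0.1351]
eef_rot: [0.041, 0.996, 0.014, 0.079]
ft_force: [-4.1, 5.0, 9.8]
width: 0.188
```

Request:
play_rows(motion=[[[0, 0, -0.003], 0, 0], [[0, 0, -0.003], 0, 0]])

```text
t: 19.47
eef_pos: [0.4858, -0.3422, 0.132]
eef_rot: [0.041, 0.996, 0.015, 0.079]
ft_force: [-4.1, 4.9, 12.1]
width: 0.189
```

```bash
python3 look2.py 19
python3 - <<'E'
import cv2,numpy as np
b=cv2.imread("pics/S19.png")[120:240,210:350];b=cv2.resize(b,None,fx=5,fy=5,interpolation=2)
cv2.imwrite("pics/s19c.png",b)
E
```

```text
19.4667 [ 0.4858 -0.3422  0.132 ] [0.0413 0.9959 0.0152 0.079 ] 0.189267232671576 [-4.138   4.8768 12.0946] [ 0.9668  1.455  -0.2676]
tool z [ 0.1586  0.0238 -0.9871] yang 85.41260589397321
tip [ 0.6632 -0.3532  0.0433] [[231.8284 204.4021]] [[410.4354 163.5497]]
bend [ 0.6524 -0.3572  0.1447] [[231.0723 176.5272]] [[417.5558 159.8705]]
C [ 0.484  -0.3425  0.1275] [[275.5628 168.0414]] [[413.0761 212.8539]]
```

View pics/s19c.png

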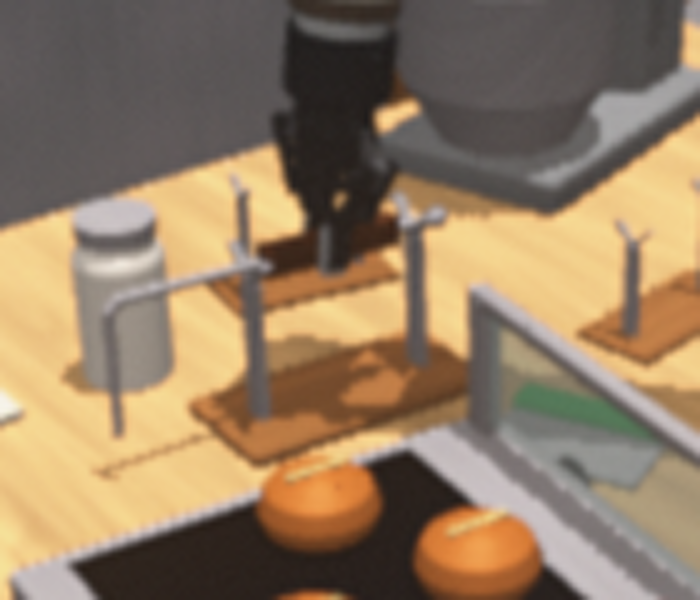

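Request:
play_rows(motion=[[[-0.001, 0.001, -0.003], 0, 0], [[-0.001, 0.001, -0.002], 0, 0]])

```text
t: 19.73
eef_pos: [0.486, -0.3414, 0.1307]
eef_rot: [0.041, 0.996, 0.014, 0.081]
ft_force: [-0.6, 2.2, 7.6]
width: 0.19
```

Request:
play_rows(motion=[[[0, 0, 0], 0, 0], [[0, 0, 0], 0, 0]])

```text
t: 19.9
eef_pos: [0.4864, -0.3414, 0.1319]
eef_rot: [0.041, 0.996, 0.013, 0.082]
ft_force: [-0.3, 0.9, -1.2]
width: 0.189
```

```bash
python3 look2.py 20
python3 - <<'E'
import cv2,numpy as np
b=cv2.imread("pics/S20.png")[120:240,210:350];b=cv2.resize(b,None,fx=5,fy=5,interpolation=2)
cv2.imwrite("pics/s20c.png",b)
E
```

```text
19.9 [ 0.4864 -0.3414  0.1319] [0.0408 0.9957 0.0135 0.0816] 0.18895797597463937 [-0.3445  0.9185 -1.2342] [ 0.1126  0.2659 -0.0335]
tool z [ 0.1637  0.0202 -0.9863] yang 85.45890347171174
tip [ 0.6642 -0.3526  0.0442] [[231.6359 204.3659]] [[410.2868 163.1944]]
bend [ 0.653  -0.3562  0.1455] [[231.0708 176.4669]] [[417.285  159.6509]]
C [ 0.4846 -0.3416  0.1273] [[275.5646 168.2018]] [[412.8014 212.6678]]
```

View pics/s20c.png

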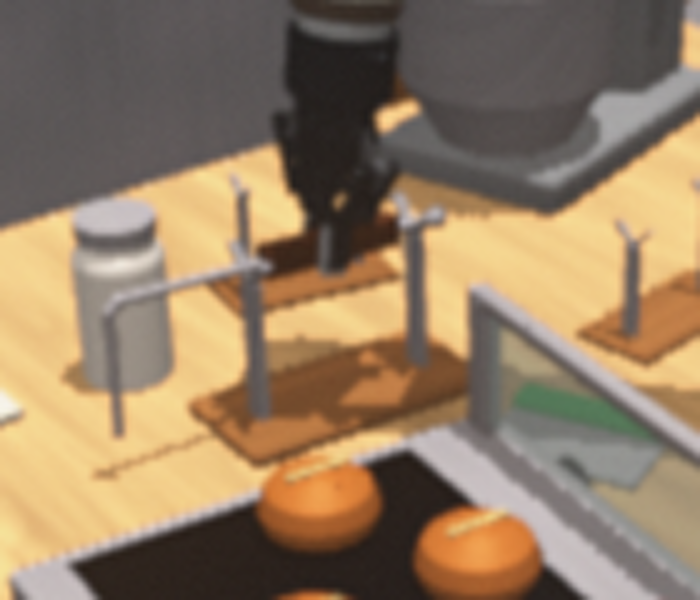

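Request:
play_rows(motion=[[[0, 0, 0], 0, 0.022], [[0, 0, 0], 0, 0.028], [[0, 0, 0], 0, 0.035], [[0, 0, 0], 0, 0.045], [[0, 0, 0], 0, 0.06]], force=20)

```text
t: 20.42
eef_pos: [0.4873, -0.3428, 0.1321]
eef_rot: [0.041, 0.996, 0.012, 0.083]
ft_force: [0.9, 0.2, 0.4]
width: 0.653
```

```bash
python3 look2.py 21
python3 - <<'E'
import cv2,numpy as np
b=cv2.imread("pics/S21.png")[120:240,210:350];b=cv2.resize(b,None,fx=5,fy=5,interpolation=2)
cv2.imwrite("pics/s21c.png",b)
E
```

```text
20.4167 [ 0.4873 -0.3428  0.1321] [0.041  0.9956 0.012  0.0831] 0.6534509870210717 [0.8942 0.18   0.398 ] [ 0.0304  0.1024 -0.0176]
tool z [ 0.1664  0.0171 -0.9859] yang 85.42908405885001
tip [ 0.6653 -0.3544  0.0449] [[231.0377 204.086 ]] [[410.8528 162.8187]]
bend [ 0.6538 -0.3577  0.1462] [[230.58   176.1948]] [[417.7948 159.3369]]
C [ 0.4855 -0.3431  0.1275] [[275.1023 168.0874]] [[413.2645 212.3739]]
```

View pics/s21c.png

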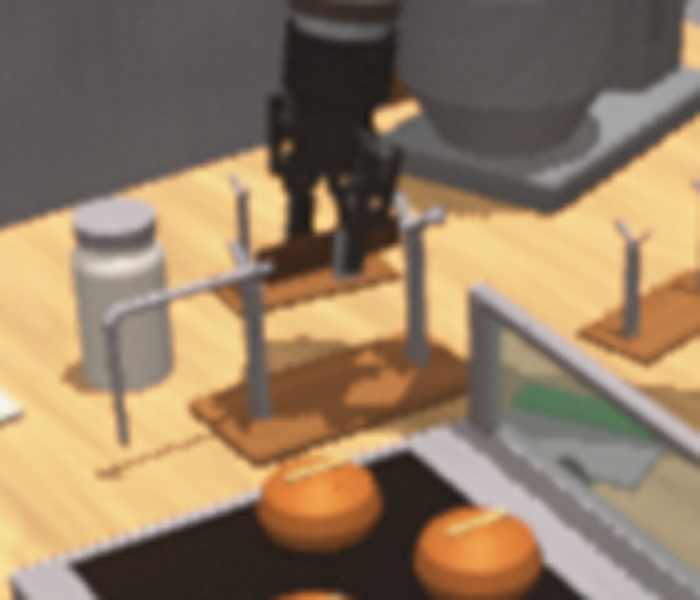

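Hook settled in both notches. Open fully and lift straight up.

Request:
play_rows(motion=[[[0, 0, 0], 0, 0.075], [[0, 0, 0.005], 0, 0.08], [[0, 0, 0.01], 0, 0.08], [[0, 0, 0.02], 0, 0.08], [[0, 0, 0.03], 0, 0.08], [[0, 0, 0.03], 0, 0.08], [[0, 0, 0.03], 0, 0.08], [[0, 0, 0.02], 0, 0.08], [[-0.02, 0.02, 0.01], 0, 0.08], [[-0.03, 0.03, 0], 0, 0.08], [[-0.03, 0.03, 0], 0, 0.08], [[-0.03, 0.03, 0], 0, 0.08], [[-0.02, 0.02, 0], 0, 0.08], [[0, 0, 0], 0, 0.08]])

```text
t: 21.68
eef_pos: [0.3528, -0.2086, 0.3045]
eef_rot: [0.041, 0.995, 0.007, 0.086]
ft_force: [-0.1, -1.5, -0.8]
width: 0.937
```

```bash
python3 look2.py 22; python3 eye.py 0 22
python3 - <<'E'
import cv2,numpy as np
a=[]
for f in("scene0","S22"): a.append(cv2.resize(cv2.imread(f"pics/{f}.png")[140:225,220:320],None,fx=4,fy=4,interpolation=2))
cv2.imwrite("pics/cmp22.png",np.hstack(a))
a=[]
for f in("top0","T22"): a.append(cv2.resize(cv2.imread(f"pics/{f}.png")[100:260,240:440],None,fx=2,fy=2,interpolation=2))
cv2.imwrite("pics/cmpt22.png",np.hstack(a))
E
```

```text
21.6833 [ 0.3528 -0.2086  0.3045] [0.0407 0.9954 0.0075 0.0864] 0.9366024951243276 [-0.0526 -1.514  -0.7865] [-0.0702  0.1176  0.0061]
tool z [ 0.1726  0.0078 -0.985 ] yang 85.42512109989754
tip [ 0.5314 -0.221   0.2185] [[284.7672 159.7622]] [[378.0654 193.6058]]
bend [ 0.5193 -0.2234  0.3197] [[286.3662 128.4767]] [[383.1462 192.2073]]
C [ 0.351  -0.2089  0.2999] [[330.1022 123.3558]] [[377.9169 252.7488]]
0 [260 161] [269 170] [329 244] [341 252] [0.6395 0.1351 0.127 ] [0.6374 0.1341 0.127 ]
22 [259 169] [268 177] [337 241] [349 249] [0.6145 0.1391 0.127 ] [0.6127 0.1369 0.127 ]
```

View pics/cmp22.png

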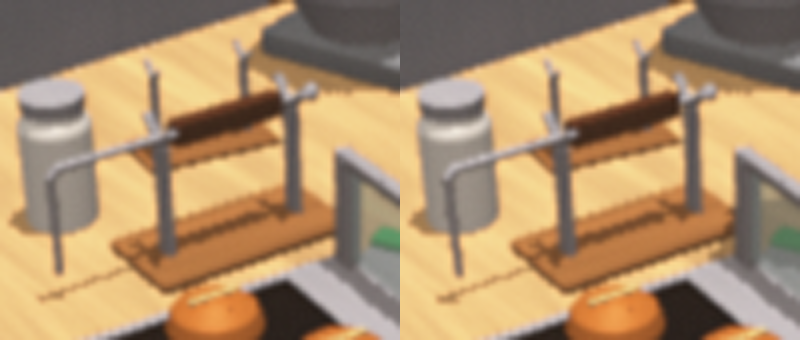

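View pics/cmpt22.png

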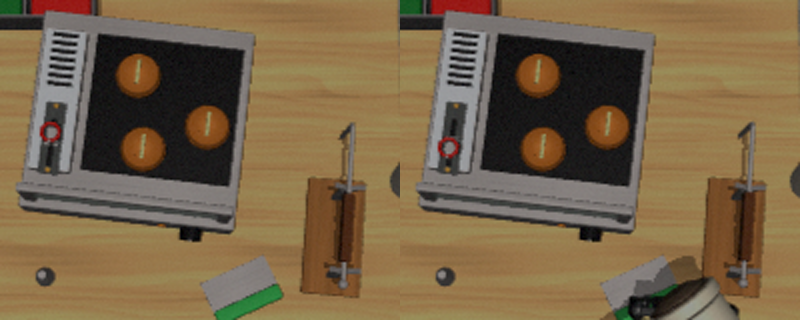

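```bash
python3 -c "
from bench import *
print(close_job())"
```

```text
the job is handed in; nothing more can be done
None
```

The vent is drawn shut and the hook is back in its stand. The job is handed in, with no verdict reported. One force spike near the 15 N limit may have failed the run.

**Vent:** I lowered the hook's leg into the red eye and drew it about 25 mm. About 19 mm was the light slide. The last 6 mm or so was the firmer pull, ending at a solid stop. On the first pull the leg had ridden nearly out of the eye, so I set it deeper and pulled again.

**Hold:** I kept a pull for about 1.3 s with sampled readings of 10.3 to 12.6 N along the draw. Including the upward part, that is about 10.5 to 14 N in all. After release, the eye measured in the same place in the pictures.

**Last checks:**
- **Hook:** it hangs in both notches, and its picture matches the one from the start.
- **Loose things:** the buns, nozzle and shaker show no shift in the comparison pictures. The arm partly hides the scraper there. I did not compare the tub before and after.
- **Hand:** it is open and well clear of everything, at 21.7 s of the 69 s allowed.

**Doubtful points:**
- **Force limit:** before the hold, one reading was 13.3 N along the pull. With the upward part it came to about 15 N by my estimate, right at the limit, and I backed off at once. I cannot tell whether the true contact force went over.
- **Link:** I could not read its position directly. That it is home rests on the eye's travel and on the tip staying put at about 12 N.

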